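Dry the glued sandal footbeds and lock the air regulator

ROBOT

A 7-joint arm with a two-finger parallel gripper is mounted at the origin on the work surface. World frame = base frame: x ahead of the robot, y to its left, z up, the work surface at z = 0. Lengths are in m, angles in rad, forces in N, time in s.
With the tool pointing down it reaches from about 0.425 to 0.875 m from the base axis. Payload 4.7 kg.
Tool frame: the origin (TCP) lies on the centre line of the jaws, within the pads' length; the fingertips stand 19 mm ahead of it and the grasp point (between the pads) is the TCP; x points along the fingers, z is the direction in which the jaws open and shut, and the axes are right-handed (so a half turn about x gives the same grasp; the last joint's range is limited). The gripper opens to 87 mm and grips with 3 to 60 N. Pads are 19 mm wide; open, the fingers measure 117 mm over their backs; the gripper's body (75 mm by 190 mm) begins 51 mm behind the grasp point.
Start: joints at [1.265, 0.321, -0.07, 1.45, 0.023, 1.371, -0.057], TCP at [0.204, -0.617, 0.242] pointing down, gripper open.
Joint ranges: [-2.86, 2.86], [-0.3, 2.09], [-1.38, 1.24], [0.06, 2.45], [-1.56, 4.7], [0.09, 2.05], [-2.69, 2.69]. Speed limits (rad/s): [2.57, 2.57, 3.14, 3.14, 3.14, 3.14, 3.14].

INTERFACE

Orientations are given as a rotation vector (axis times angle).
In Python, from bench import get_state, get_image, camera_info, close_job gives the robot as it stands.
- The arm moves only by the tool jog_arm, never from a script. Its argument "targets" is a list of rows, each a list of 7 numbers: the turn, a rotation vector about the tool's x, y, z in degrees, then the shift along the tool's x, y, z in cm, then the finger opening in cm, from 0 to 8.7. In form: [[wx, wy, wz, tx, ty, tz, jaw], ...]. A call has 1 to 10 rows; each row shifts and turns the commanded pose from where the row before left it, along the tool's axes as they then stand; what a row does not reach is not made up. A row lasts 1/8 s, in which the tool goes at most 62.5 mm and 10.7 degrees, less where a joint would pass 70% of its speed; a pose out of reach is approached as far as the arm can. A call is refused whole if a number of a shift passes 6.25 or a number of a turn 10.7, either way. A call with a gripper value outside its range is refused whole. The fingers move at their own pace and stop on an object; "squeeze" is the grip in N (left out, the last holds). Time passes only in rows, so rows that do not move let the fingers close. It gives the time, the measured TCP pose, the force and the opening at its end, in the units of the state.
- get_state(): the state, without advancing time (a new reading comes with each control period).
- get_image(name): name is "scene" or "top" or "wrist"; returns (picture, depth): 420x560x3 uint8, red, green, blue; 420x560 float32, m along the optical axis (not along the pixel's ray), 0 where there is no reading.
- camera_info(name): a dict with "intrinsics" (3x3 intrinsics, pixels), "world_from_camera" (4x4, takes a point from camera to world coordinates); the wrist camera has in their place "mount" (4x4, takes a point from camera to tool coordinates, whose origin is the TCP and whose axes are the tool frame's). Camera axes: x right, y up, looking along -z (the intrinsics and any distortion apply to the point x, -y, -z); pixel columns grow to the right and rows downward; lengths in m; the calibration is good to about 2 mm. A picture is of the moment at which its call begins: read the wrist's pose just before it. camera_info takes no time and is no camera call.
- close_job(): hands the job in, once; it reports no verdict.
The state is a dict: "time": time; "joint_positions": joint angles; "qd": joint speeds; "joint_torque": joint torques, N m; "position": TCP position; "tool_rot": TCP orientation; "ft_force": force on the tool from outside, world axes, zero at the start; "torque": the same for the moment, N m; "grip_width": opening from 0.0 (shut) to 1.0 (fully open).
Only numpy, scipy, OpenCV 4.12 (cv2) and the standard library are available. Lean on these libraries where they do the work, as an engineer would, in place of code of your own. Each camera call takes 0.05 s, during which the arm holds its last target.

TASK

Take the burnishing block out of the drying box into the wooden tool tray, lay every cork footbed in the box, each flat on its floor and leather side up, none on top of another, and then fold the cover down until it stands 30 degrees open (the pin meets the brass ball). Only then turn the regulator knob, still pushed in, until its pointer meets the dial's tick, and after that pull the knob all the way out to lock it at that setting. Leave the other things on the bench where they are.

Things in the scene. Friction and masses are not known exactly. Their poses are not given: they have to be found in the camera images.
- bed: drying box, open on top: white box 190 (x) x 350 (y) x 50 mm high, walls 8 mm, its metal inner floor (174 x 334 mm) 10 mm above the table. Origin: centre of its underside, on the table; the frame turns with the box, +x points to the hinge side (far from the robot).
- cover (a joint): hinged clear cover of the drying box in an aluminium frame, 190 x 350 mm, about 7 mm thick. Value: opening angle in rad, 0 = shut, 1.57 = upright, starts about upright. Its hinge line runs along the box's y at x = +95 mm, z = +50 mm of the box's frame. The hinge is stiff (0.9 N m friction) and the cover stays at any angle. On one side of the box, near the hinge, a small steel arc carries a brass ball that the pin in the cover's side edge meets at 30 degrees (0.524 rad) open.
- cover_bar (a point): centre of the cover's steel handle, a round bar 12 mm thick and 130 mm long along the hinge direction (y), on two end legs. Its centre line stands 40 mm off the cover's outer face (34 mm of clear space beneath the bar), 160 mm from the hinge along the cover: with the cover shut it lies 160 mm nearer the robot than the hinge and 48 mm above it. A gripper can hold it from above and let it roll in the grip while the cover swings.
- console: air regulator: fixed grey box 110 x 110 x 50 mm high with the dial and knob on its top. Origin: centre of its underside.
- knob_turn (a joint): rotation of the regulator knob about its vertical axis, rad; grows clockwise seen from above, range 0 to 3.4; 0.08 N m of friction, stays where it is left.
- knob_pull (a joint): how far the knob is pulled out (straight up), m: 0 = pushed in (free to be set), 0.014 = fully out (locked); takes about 5 N and stays where it is left.
- knob_grip (a point): point on the knob's axis at the height to grip: the black bar grip is 46 mm long (its own x), 16 mm thick (its own y) and 30 mm high; it spans 19 mm below to 11 mm above this point. This point is 88 mm above the table with the knob pushed in. Site x points along the bar towards the pointer nose.
- pointer (a point): tip of the knob's narrow pointer nose, 34 mm from the knob's axis, low on the knob.
- mark (a point): point on the fixed dial, 34 mm from the knob's axis, that the pointer tip must meet: the inner end of the dial's single black raised tick (14 x 4 mm). The dial, a flat 100 mm aluminium disc, is set differently each time.
- tray: open wooden tool tray 150 (x) x 110 (y) x 40 mm high, walls and floor 5 mm, fixed. Origin: centre of its underside.
- burnisher_mid (a point): small dark wooden burnishing block with a round stub on top: block 100 (x) x 30 (y) x 24 mm high, stub 24 mm across at its middle rising to 48 mm above its underside, 0.09 kg. It lies in the drying box at the start. Site: 24 mm above its underside, at its middle (at the top of the block, half-way up the whole thing).
- sole1_mid (a point): stiff cork footbed with tan leather top, foot-shaped outline 144 mm long, 52 mm wide at the toe end, 44 mm at the heel, 36 mm wide (parallel sides) along the 48 mm long waist, 28 mm thick, 0.1 kg. Lies flat on the table at the start. Site: centre of the waist, half-way up (14 mm above its underside); x = towards the toe (its toe reaches +76 mm, heel -68 mm), z = up through the leather. May be absent (None).
- sole2_mid (a point): stiff cork footbed with tan leather top, foot-shaped outline 144 mm long, 52 mm wide at the toe end, 44 mm at the heel, 36 mm wide (parallel sides) along the 48 mm long waist, 28 mm thick, 0.1 kg. Lies flat on the table at the start. Site: centre of the waist, half-way up (14 mm above its underside); x = towards the toe (its toe reaches +76 mm, heel -68 mm), z = up through the leather. May be absent (None).
- sole3_mid (a point): stiff cork footbed with tan leather top, foot-shaped outline 144 mm long, 52 mm wide at the toe end, 44 mm at the heel, 36 mm wide (parallel sides) along the 48 mm long waist, 28 mm thick, 0.1 kg. Lies flat on the table at the start. Site: centre of the waist, half-way up (14 mm above its underside); x = towards the toe (its toe reaches +76 mm, heel -68 mm), z = up through the leather. May be absent (None).
- sole4_mid (a point): stiff cork footbed with tan leather top, foot-shaped outline 144 mm long, 52 mm wide at the toe end, 44 mm at the heel, 36 mm wide (parallel sides) along the 48 mm long waist, 28 mm thick, 0.1 kg. Lies flat on the table at the start. Site: centre of the waist, half-way up (14 mm above its underside); x = towards the toe (its toe reaches +76 mm, heel -68 mm), z = up through the leather. May be absent (None).
- glue: bystander, leave it alone: amber glass glue jar, 64 mm across, 80 mm tall. Origin: centre of its underside.
- tin: bystander, leave it alone: flat steel wax tin, 52 mm across, 30 mm tall. Origin: centre of its underside.
- pliers: bystander, leave it alone: dark steel pliers, 150 mm long. Origin: centre of its underside.
Mind the look-alikes: they are no part of the job. What is shaped like the part that bears sole3_mid but orange or purple is not meant.

How it is judged:
By the outcome, as a careful person would: the job done as asked, in the order asked, and still so for the second after the job is handed in, with the robot touching nothing.
Of sole1, sole2, sole3, sole4 only 2 to 4 are there at a start; the rules pass over those that are not, and their reading is None.
At some moment in a run one of sole1, sole2, sole3, sole4 may be knocked a few centimetres aside while the robot is not near it.
Once in a run the grip may slacken for a moment while it holds something.
It also fails if it takes over 210 s, if anything falls off the work surface, if the arm or the gripper's body presses on something with over 40 N, if the wrist force passes 120 N, or if a joint passes its speed limit or range.

## Working session

There is one attempt and no reset: what is moved stays moved. The work goes in short steps, Python scripts to look and compute and a tool call to move; the robot and the scene stay as the last step left them, time stands still between calls to the robot, and variables do not carry over. Pictures are saved under pics/ and viewed, and the job is handed in when it is done.

Besides the shell and the picture viewer there is one more tool, called after ">>>" as name(argument=value, ...) on one line, values as JSON. jog_arm: Moves the arm, as the interface text tells. Its arguments: {"type":"object","properties":{"targets":{"type":"array"},"squeeze":{"type":"number"}},"required":["targets"]}

```bash
ls; mkdir -p pics; python3 - <<'E'
from bench import *
import cv2,numpy as np
s=get_state()
for k,v in s.items(): print(k,np.round(v,3))
for n in ["scene","top","wrist"]:
    im,d=get_image(n); cv2.imwrite(f"pics/{n}0.png",im[:,:,::-1]); np.save(f"pics/{n}0.npy",d)
    c=camera_info(n); print(n,{k:np.round(v,4).tolist() if not isinstance(v,str) else v for k,v in c.items()})
E
```

```text
pics
time 0.0
joint_positions [ 1.265  0.322 -0.07   1.452  0.023  1.371 -0.057]
qd [ 0.     0.001 -0.     0.001  0.    -0.001  0.001]
joint_torque [ 0.0000e+00 -4.9127e+01 -4.0300e-01 -3.1253e+01 -6.4000e-02  4.3000e-02
  0.0000e+00]
position [ 0.204 -0.617  0.24 ]
tool_rot [ 0.972  1.345 -0.97 ]
ft_force [-0.607 -0.014 -0.862]
torque [-0.     0.011  0.013]
grip_width 1.003
scene {'intrinsics': [[413.2508, 0.0, 279.2549], [0.0, 413.2508, 213.3596], [0.0, 0.0, 1.0]], 'world_from_camera': [[-0.7148, -0.5295, 0.4569, 0.9331], [0.6992, -0.557, 0.4482, 0.4959], [0.0172, 0.6398, 0.7683, 0.8621], [0.0, 0.0, 0.0, 1.0]]}
top {'intrinsics': [[423.2438, 0.0, 275.5344], [0.0, 423.2438, 210.4531], [0.0, 0.0, 1.0]], 'world_from_camera': [[-0.004, 0.9977, -0.0678, 0.4037], [-1.0, -0.0035, 0.0081, 0.0638], [0.0079, 0.0679, 0.9977, 1.15], [0.0, 0.0, 0.0, 1.0]]}
wrist {'intrinsics': [[346.8232, 0.0, 279.9152], [0.0, 346.8232, 209.9045], [0.0, 0.0, 1.0]], 'mount': [[0.0, 0.2737, -0.9618, -0.1429], [-0.0002, 0.9618, 0.2737, 0.0751], [1.0, 0.0002, 0.0001, 0.0008], [0.0, 0.0, 0.0, 1.0]]}
```

View pics/top0.png

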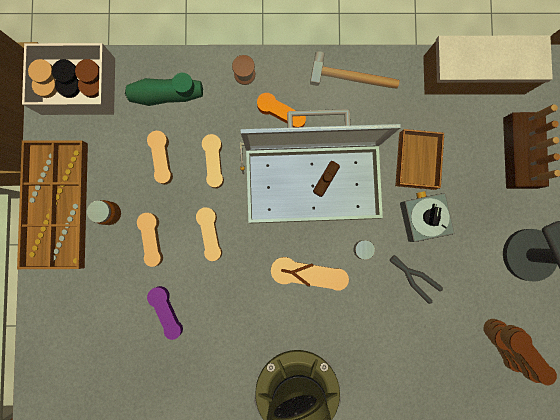

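View pics/scene0.png

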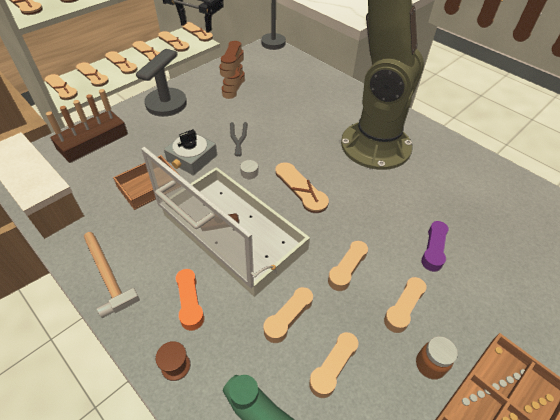

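View pics/wrist0.png

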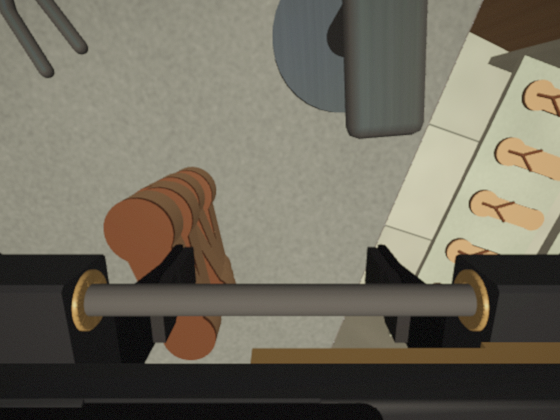

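```bash
cat > h.py <<'E'
from bench import *
import cv2,numpy as np
from scipy.spatial.transform import Rotation as R
def cam(n,st=None):
    c=camera_info(n); K=np.array(c["intrinsics"])
    if n=="wrist":
        st=st or get_state(); T=np.eye(4); T[:3,:3]=R.from_rotvec(st["tool_rot"]).as_matrix(); T[:3,3]=st["position"]
        M=T@np.array(c["mount"])
    else: M=np.array(c["world_from_camera"])
    return K,M,c
def shot(n,name=None):
    st=get_state(); K,M,c=cam(n,st); im,d=get_image(n)
    if name: cv2.imwrite(f"pics/{name}.png",im[:,:,::-1])
    return im,d,K,M
def plane(K,M,uv,z):
    uv=np.atleast_2d(uv).astype(float)
    r=np.c_[(uv[:,0]-K[0,2])/K[0,0],-(uv[:,1]-K[1,2])/K[1,1],-np.ones(len(uv))]@M[:3,:3].T
    t=(z-M[2,3])/r[:,2]
    return M[:3,3]+r*t[:,None]
def cloud(d,K,M):
    v,u=np.mgrid[:d.shape[0],:d.shape[1]]
    p=np.stack([(u-K[0,2])/K[0,0]*d,-(v-K[1,2])/K[1,1]*d,-d],-1)
    return p@M[:3,:3].T+M[:3,3]
def proj(K,M,p):
    q=(np.atleast_2d(p)-M[:3,3])@M[:3,:3]
    return np.c_[K[0,0]*q[:,0]/-q[:,2]+K[0,2],K[1,1]*q[:,1]/q[:,2]+K[1,2]]
def soles(n="top",im=None,K=None,M=None,z=0.028):
    if im is None: im,d,K,M=shot(n)
    hsv=cv2.cvtColor(im,cv2.COLOR_RGB2HSV)
    m=cv2.inRange(hsv,(10,70,170),(22,170,255))
    m=cv2.morphologyEx(m,cv2.MORPH_OPEN,np.ones((3,3)))
    out=[]
    for c in cv2.findContours(m,cv2.RETR_EXTERNAL,cv2.CHAIN_APPROX_NONE)[0]:
        if cv2.contourArea(c)<200: continue
        P=plane(K,M,c[:,0,:],z)[:,:2]
        mom=cv2.moments(P.astype(np.float32)*1000); ce=np.array([mom["m10"],mom["m01"]])/mom["m00"]/1000
        a=0.5*np.arctan2(2*mom["mu11"],mom["mu20"]-mom["mu02"]); e=np.array([np.cos(a),np.sin(a)])
        s=(P-ce)@e; w=(P-ce)@[-e[1],e[0]]
        # toe = wider end
        wp=np.ptp(w[s>0.03]);wn=np.ptp(w[s<-0.03])
        if wn>wp: e=-e;s=-s
        mid=ce+e*((s.max()-0.076)+(s.min()+0.068))/2
        out.append((mid.round(4),round(np.degrees(np.arctan2(e[1],e[0])),1),"L",round(np.ptp(s),4),"w",round(max(wp,wn),4),round(min(wp,wn),4),c[:,0].mean(0).round()))
    return out
E
python3 - <<'E'
from h import *
im,d,K,M=shot("top","top1")
for s in soles(im=im,K=K,M=M): print(s)
im2,d2,K2,M2=shot("scene")
for s in soles(im=im2,K=K2,M=M2): print("sc",s)
for box,n in [((230,90,470,250),"a")]:
    x0,y0,x1,y1=box; cv2.imwrite("pics/crop1.png",cv2.resize(im[y0:y1,x0:x1,::-1],None,fx=3.3,fy=3.3,interpolation=cv2.INTER_CUBIC))
cv2.imwrite("pics/crop2.png",cv2.resize(im2[90:300,100:320,::-1],None,fx=2.8,fy=2.8,interpolation=cv2.INTER_CUBIC))
E
```

```text
(array([ 0.3054, -0.0644]), np.float64(-99.4), 'L', np.float64(0.1366), 'w', np.float64(0.0563), np.float64(0.0507), array([324., 277.]))
(array([0.3212, 0.03  ]), np.float64(-106.4), 'L', np.float64(0.0849), 'w', np.float64(0.0543), np.float64(0.0381), array([287., 271.]))
(array([0.401 , 0.3893]), np.float64(9.4), 'L', np.float64(0.1433), 'w', np.float64(0.05), np.float64(0.0415), array([148., 239.]))
(array([0.4156, 0.232 ]), np.float64(11.2), 'L', np.float64(0.1437), 'w', np.float64(0.0507), np.float64(0.0433), array([208., 233.]))
(array([0.6123, 0.2231]), np.float64(5.0), 'L', np.float64(0.1421), 'w', np.float64(0.0496), np.float64(0.0431), array([212., 160.]))
(array([0.6224, 0.3661]), np.float64(9.6), 'L', np.float64(0.1417), 'w', np.float64(0.0499), np.float64(0.0418), array([159., 156.]))
(array([ 0.8484, -0.1727]), np.float64(-101.6), 'L', np.float64(0.2106), 'w', np.float64(0.0148), np.float64(0.012), array([360.,  75.]))
(array([0.8395, 0.6873]), np.float64(13.7), 'L', np.float64(0.1008), 'w', np.float64(0.0578), np.float64(0.0556), array([41., 78.]))
sc (array([0.4053, 
[... 1085 characters left out ...]
c (array([ 0.8508, -0.1717]), np.float64(-100.7), 'L', np.float64(0.2118), 'w', np.float64(0.0205), np.float64(0.0199), array([101., 264.]))
sc (array([0.3378, 0.0273]), np.float64(110.2), 'L', np.float64(0.0915), 'w', np.float64(0.0406), np.float64(0.0252), array([313., 198.]))
sc (array([ 0.6431, -0.3355]), np.float64(25.5), 'L', np.float64(0.0894), 'w', np.float64(0.0307), np.float64(0.0251), array([138., 185.]))
sc (array([ 0.3141, -0.0612]), np.float64(-97.5), 'L', np.float64(0.1241), 'w', np.float64(0.0552), np.float64(0.0513), array([292., 176.]))
sc (array([ 0.7262, -0.9358]), np.float64(76.2), 'L', np.float64(0.3548), 'w', np.float64(0.1298), np.float64(0.0508), array([ 19., 113.]))
```

View pics/crop1.png

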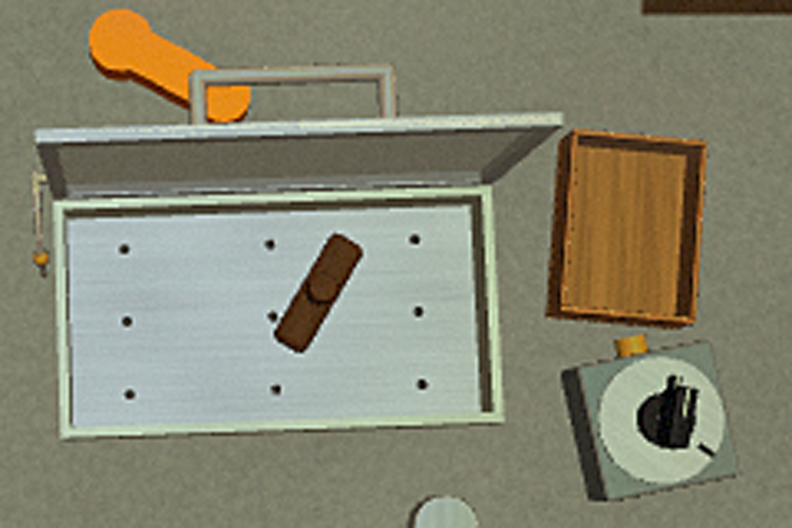

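View pics/crop2.png

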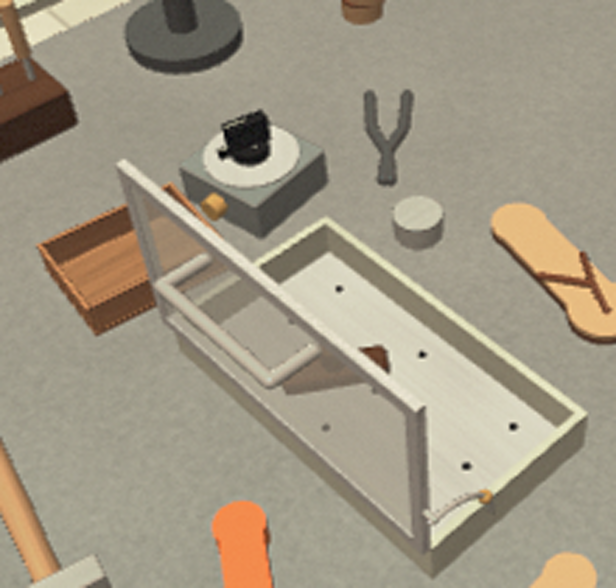

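```bash
python3 - <<'E'
from h import *
im,d,K,M=shot("top"); P=cloud(d,K,M)
def rect(mask,lab):
    p=P[mask][:,:2]; r=cv2.minAreaRect((p*1000).astype(np.float32)); print(lab,mask.sum(),r, "medz",np.median(P[mask][:,2]).round(4))
    return r
x,y,z=P[...,0],P[...,1],P[...,2]
# box rim
rect((abs(z-.05)<.004)&(x>.38)&(x<.64)&(y>-.22)&(y<.16)&(d>0),"boxrim")
rect((abs(z-.01)<.004)&(x>.38)&(x<.64)&(y>-.22)&(y<.16)&(d>0),"boxfloor")
rect((abs(z-.04)<.004)&(x>.53)&(x<.73)&(y>-.4)&(y<-.24)&(d>0),"trayrim")
rect((abs(z-.005)<.004)&(x>.53)&(x<.73)&(y>-.4)&(y<-.24)&(d>0),"trayfloor")
rect((abs(z-.05)<.004)&(x>.38)&(x<.56)&(y>-.4)&(y<-.24)&(d>0),"console")
hsv=cv2.cvtColor(im,cv2.COLOR_RGB2HSV)
b=(abs(x-.5)<.12)&(abs(y+.0)<.15)&(hsv[...,2]<110)&(hsv[...,1]>100)
for zz in (.034,):
    c=max(cv2.findContours(b.astype(np.uint8),cv2.RETR_EXTERNAL,cv2.CHAIN_APPROX_NONE)[0],key=cv2.contourArea)
    q=plane(K,M,c[:,0,:],zz)[:,:2]; print("block",cv2.minAreaRect((q*1000).astype(np.float32)),zz)
m=b&(z>.05)&(z<.065); print("stub",P[m].mean(0),m.sum())
m=b&(abs(z-.034)<.004);rect(m,"blocktop")
# cover top
m=(z>.2)&(x>.5)&(x<.75)&(y>-.3)&(y<.2); print("cover hi",m.sum(),P[m].min(0),P[m].max(0))
E
```

```text
boxrim 1037 ((548.4705810546875, -45.172637939453125), (190.32330322265625, 350.1555480957031), 1.743759274482727) medz 0.0502
boxfloor 6919 ((508.4831848144531, -29.339675903320312), (255.1458282470703, 370.94989013671875), 1.7525800466537476) medz 0.0102
trayrim 395 ((617.79736328125, -333.9961853027344), (111.46971893310547, 150.78091430664062), 84.27139282226562) medz 0.0398
trayfloor 2118 ((629.6678466796875, -319.5429992675781), (158.88198852539062, 197.89723205566406), 89.91333770751953) medz 0.0045
console 1057 ((459.8914794921875, -345.58099365234375), (109.90609741210938, 109.8624038696289), 10.935873985290527) medz 0.0515
block ((565.052734375, -80.32888793945312), (28.458053588867188, 98.59991455078125), 59.07231521606445) 0.034
stub [ 0.56492244 -0.07983582  0.05705326] 67
blocktop 292 ((565.58740234375, -80.74601745605469), (28.6043758392334, 98.42485809326172), 59.1771240234375) medz 0.0339
cover hi 1686 [ 0.6350962  -0.21703589  0.20009713] [0.69736027 0.13237422 0.24571176]
```

```bash
cat >> h.py <<'E'
def goal(p,phi,st=None,tilt=None):
    """print turn (deg, tool axes) & then shift (cm, in tool axes AFTER the turn) to reach p with tool down, jaw dir phi(deg)"""
    st=st or get_state(); Rc=R.from_rotvec(st["tool_rot"]).as_matrix()
    f=np.radians(phi); z=np.array([np.cos(f),np.sin(f),0]); x=np.array([0,0,-1.]); y=np.cross(z,x)
    Rt=np.c_[x,y,z]
    w=np.degrees(R.from_matrix(Rc.T@Rt).as_rotvec()); t=Rt.T@(np.array(p)-st["position"])*100
    print("t=%.2f turn"%st["time"],w.round(2),"shift(after turn) cm",t.round(2))
def info():
    s=get_state(); Rc=R.from_rotvec(s["tool_rot"]).as_matrix()
    print("t %.2f pos %s phi %.2f downz %.4f q %s F %s grip %.3f"%(s["time"],np.round(s["position"],4),np.degrees(np.arctan2(Rc[1,2],Rc[0,2])),Rc[2,0],np.round(s["joint_positions"],2),np.round(s["ft_force"],1),s["grip_width"]))
E
python3 - <<'E'
from h import *
info()
goal((0.548,-0.070,0.25),59.1)
im,d,K,M=shot("top"); P=cloud(d,K,M); x,y,z=P[...,0],P[...,1],P[...,2]
c=np.array([.5485,-.0452]);a=np.radians(1.74); 
bx=(x-c[0])*np.cos(a)+(y-c[1])*np.sin(a); by=-(x-c[0])*np.sin(a)+(y-c[1])*np.cos(a)
m=(z>.06)&(abs(by)<.19)&(bx>.05)&(bx<.2)
for z0 in np.arange(.06,.26,.02):
    k=m&(abs(z-z0)<.01)&(bx<.13)
    if k.sum(): print(round(z0,2),k.sum(),np.percentile(bx[k],[1,50,99]).round(4))
k=m&(z>.225)&(bx<.135); print("by",np.percentile(by[k],[0,100]),"bx",np.percentile(bx[k],[0,50,100]),"z",np.percentile(z[k],[50,99,100]))
k=m&(bx>.135);print("bar",np.percentile(bx[k],[0,50,100]),np.percentile(z[k],[5,50,95]),np.percentile(by[k],[0,100]),k.sum())
E
```

```text
t 0.30 pos [ 0.2043 -0.6169  0.2412] phi -71.68 downz -1.0000 q [ 1.27  0.32 -0.07  1.45  0.02  1.37 -0.06] F [ 0.5 -0.   1.2] grip 1.001
t=0.30 turn [-1.3078e+02 -2.0000e-02 -3.0000e-02] shift(after turn) cm [-0.88 -1.41 64.58]
0.06 179 [0.0934 0.0951 0.0968]
0.08 225 [0.0938 0.0958 0.0968]
0.1 257 [0.0525 0.0954 0.0965]
0.12 274 [0.0816 0.0952 0.0997]
0.14 263 [0.0932 0.0951 0.096 ]
0.16 286 [0.093  0.0948 0.0959]
0.18 286 [0.0928 0.0947 0.0955]
0.2 322 [0.0924 0.0944 0.0955]
0.22 337 [0.0921 0.0943 0.1287]
0.24 828 [0.0918 0.0958 0.1016]
by [-0.17478568  0.17443482] bx [0.09136283 0.09525451 0.10224717] z [0.23963475 0.24401464 0.24524569]
bar [0.13512326 0.13977974 0.14731936] [0.2114132  0.21547279 0.21879865] [-0.06994759  0.07056153] 322
```

>>> jog_arm(targets=[[-10.4,0,0,0,0,0,7],[-10.4,0,0,0,0,0,7],[-10.4,0,0,0,0,0,7],[-10.4,0,0,0,0,0,7],[-10.4,0,0,0,0,0,7],[-10.4,0,0,0,0,0,7],[-10.4,0,0,0,0,0,7],[-10.4,0,0,0,0,0,7],[-10.4,0,0,0,0,0,7],[-10.4,0,0,0,0,0,7]], squeeze=30)

```text
time: 1.6
position: [0.2043, -0.6171, 0.2416]
tool_rot: [-0.447, 1.524, 0.447]
ft_force: [0.4, 1.0, 0.5]
grip_width: 0.805
```

>>> jog_arm(targets=[[-9,0,0,0,0,0,7],[-9,0,0,0,0,0,7],[-8.8,0,0,0,0,0,7],[0,0,0,0,0,6,7],[0,0,0,0,0,6,7],[0,0,0,0,0,6,7],[0,0,0,0,0,6,7],[0,0,0,0,0,6,7]])

```text
time: 2.6
position: [0.3591, -0.3578, 0.2418]
tool_rot: [-0.805, 1.417, 0.803]
ft_force: [1.0, -0.8, -0.3]
grip_width: 0.801
```

```bash
python3 - <<'E'
from h import *
info()
goal((0.548,-0.070,0.25),59.1)
E
```

```text
t 2.60 pos [ 0.3591 -0.3578  0.2418] phi 59.12 downz -1.0000 q [ 1.28  0.04 -0.56  1.78  0.02  1.32  1.75] F [ 1.  -0.8 -0.3] grip 0.801
t=2.60 turn [ 0.02 -0.04  0.04] shift(after turn) cm [-0.82 -1.43 34.4 ]
```

>>> jog_arm(targets=[[0,0,0,0,0,6,6],[0,0,0,0,-0.5,6,6],[0,0,0,0,-0.5,6,6],[0,0,0,1,-0.4,6,6],[0,0,0,2,0,5.5,6],[0,0,0,3,0,4.9,6],[0,0,0,2,0,0,6],[0,0,0,0,0,0,6]])

```text
time: 3.6
position: [0.5454, -0.0721, 0.1599]
tool_rot: [-0.803, 1.42, 0.806]
ft_force: [0.2, 0.2, -0.3]
grip_width: 0.69
```

```bash
python3 - <<'E'
from h import *
info()
goal((0.548,-0.070,0.034),59.1)
shot("wrist","w1")
E
```

```text
t 3.60 pos [ 0.5454 -0.0721  0.1599] phi 59.13 downz -1.0000 q [ 0.83  0.27 -0.85  1.78  0.21  1.2   0.95] F [ 0.2  0.2 -0.3] grip 0.690
t=3.60 turn [ 0.03 -0.1  -0.19] shift(after turn) cm [12.59 -0.12  0.31]
```

View pics/w1.png

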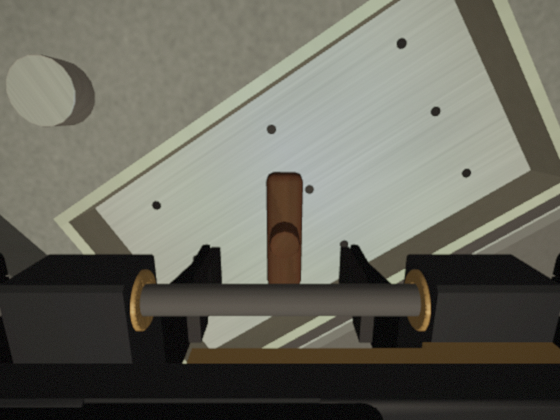

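>>> jog_arm(targets=[[0,0,0,4,0,0.3,5.5],[0,0,0,4,-0.1,0,5.5],[0,0,0,3,0,0,5.5],[0,0,0,1.4,0,0,5.5],[0,0,0,0,0,0,5.5]])

```text
time: 4.28
position: [0.5492, -0.0706, 0.0378]
tool_rot: [-0.803, 1.418, 0.802]
ft_force: [-0.5, -0.1, 0.9]
grip_width: 0.632
```

>>> jog_arm(targets=[[0,0,0,0,0,0,2],[0,0,0,0,0,0,2],[0,0,0,0,0,0,2],[0,0,0,0,0,0,2]], squeeze=30)

```text
time: 4.78
position: [0.5496, -0.0697, 0.0382]
tool_rot: [-0.805, 1.417, 0.803]
ft_force: [-1.1, -0.3, 4.0]
grip_width: 0.34
```

```bash
python3 - <<'E'
from h import *
info()
E
```

```text
t 4.78 pos [ 0.5496 -0.0697  0.0382] phi 59.12 downz -1.0000 q [ 0.75  0.43 -0.79  1.88  0.36  0.98  0.83] F [-1.1 -0.3  4. ] grip 0.340
```

>>> jog_arm(targets=[[0,0,0,-2,0,0,2],[0,0,0,-4,0,0,2],[-8.4,0,0,-3,0,0,2],[-8.4,0,0,0,0,0,2],[-8.4,0,0,0,0,0,2]])

```text
time: 5.4
position: [0.5497, -0.0694, 0.1292]
tool_rot: [-1.141, 1.252, 1.138]
ft_force: [0.0, -0.2, -0.8]
grip_width: 0.342
```

```bash
python3 - <<'E'
from h import *
info()
goal((0.5994,-0.3322,0.033),84.3)
E
```

```text
t 5.40 pos [ 0.5497 -0.0694  0.1292] phi 84.61 downz -1.0000 q [ 0.87  0.33 -0.93  1.81  0.29  1.15  1.33] F [ 0.  -0.2 -0.8] grip 0.342
t=5.40 turn [ 0.31 -0.05  0.1 ] shift(after turn) cm [  9.62  -7.56 -25.66]
```

>>> jog_arm(targets=[[0,0,0,0,0,-4,2],[0,0,0,0,0,-6,2],[0,0,0,0,0,-6,2],[0,0,0,0,0,-6,2],[0,0,0,0,-1.5,-3.7,2],[0,0,0,0,-3,0,2],[0,0,0,1,-3,0,2],[0,0,0,2,0,0,2],[0,0,0,0,0,0,2]])

```text
time: 6.52
position: [0.5965, -0.332, 0.0956]
tool_rot: [-1.133, 1.256, 1.14]
ft_force: [-0.1, -0.9, -1.5]
grip_width: 0.343
```

```bash
python3 - <<'E'
from h import *
info()
goal((0.5994,-0.3322,0.033),84.3)
shot("wrist","w2");shot("top","t2")
E
```

```text
t 6.53 pos [ 0.5965 -0.332   0.0956] phi 84.34 downz -1.0000 q [ 1.    0.61 -0.75  1.5   0.43  1.21  1.66] F [-0.1 -0.9 -1.5] grip 0.343
t=6.53 turn [ 0.05  0.09 -0.25] shift(after turn) cm [ 6.26 -0.29  0.01]
```

View pics/w2.png

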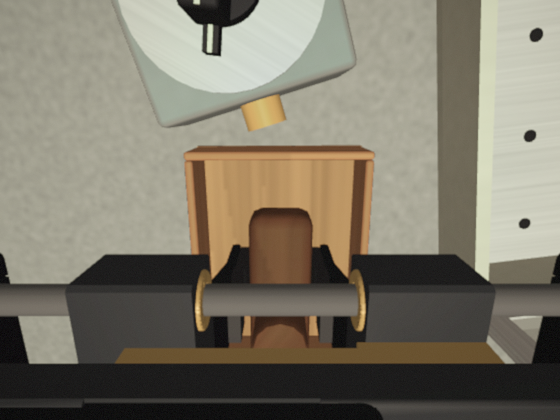

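View pics/t2.png

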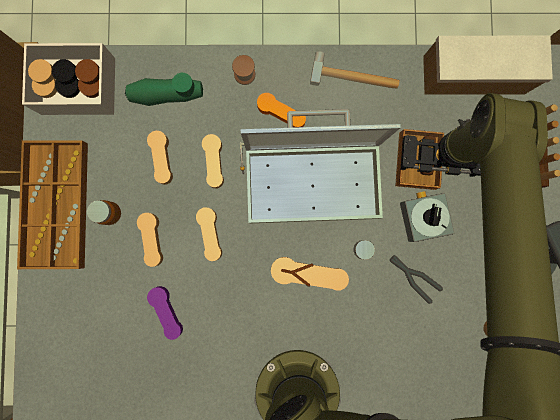

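>>> jog_arm(targets=[[0,0,0,2,-0.3,0,2],[0,0,0,2,0,0,2],[0,0,0,1.5,0,0,2],[0,0,0,0.5,0,0,2],[0,0,0,0,0,0,2]])

```text
time: 7.25
position: [0.6013, -0.3327, 0.037]
tool_rot: [-1.135, 1.254, 1.137]
ft_force: [-0.3, -0.3, -0.6]
grip_width: 0.341
```

```bash
python3 - <<'E'
from h import *
info()
E
```

```text
t 7.25 pos [ 0.6013 -0.3327  0.037 ] phi 84.33 downz -1.0000 q [ 0.98  0.67 -0.72  1.53  0.48  1.12  1.63] F [-0.3 -0.3 -0.6] grip 0.341
```

>>> jog_arm(targets=[[0,0,0,0.3,0,0,2],[0,0,0,0.1,0,0,2],[0,0,0,0,0,0,2],[0,0,0,0,0,0,4.8],[0,0,0,0,0,0,4.8],[0,0,0,0,0,0,4.8],[0,0,0,-3,0,0,4.8],[0,0,0,-6,0,0,4.8],[0,0,0,-6,0,0,4.8]])

```text
time: 8.38
position: [0.6011, -0.3328, 0.1849]
tool_rot: [-1.136, 1.254, 1.137]
ft_force: [0.9, -1.2, 0.5]
grip_width: 0.549
```

```bash
python3 - <<'E'
from h import *
info()
shot("wrist","w3");shot("top","t3")
for s in soles()[:8]: print(s)
E
```

```text
t 8.38 pos [ 0.6011 -0.3328  0.1849] phi 84.34 downz -1.0000 q [ 1.01  0.55 -0.78  1.4   0.38  1.35  1.69] F [ 0.9 -1.2  0.5] grip 0.549
(array([ 0.3054, -0.0644]), np.float64(-99.4), 'L', np.float64(0.1366), 'w', np.float64(0.0563), np.float64(0.0507), array([324., 277.]))
(array([0.3212, 0.03  ]), np.float64(-106.4), 'L', np.float64(0.0849), 'w', np.float64(0.0543), np.float64(0.0381), array([287., 271.]))
(array([0.401 , 0.3892]), np.float64(9.5), 'L', np.float64(0.1433), 'w', np.float64(0.05), np.float64(0.0419), array([149., 239.]))
(array([0.4156, 0.232 ]), np.float64(11.1), 'L', np.float64(0.1437), 'w', np.float64(0.0502), np.float64(0.0433), array([208., 233.]))
(array([0.6123, 0.2231]), np.float64(5.0), 'L', np.float64(0.1421), 'w', np.float64(0.0496), np.float64(0.0431), array([212., 160.]))
(array([0.6224, 0.366 ]), np.float64(9.6), 'L', np.float64(0.1417), 'w', np.float64(0.05), np.float64(0.0422), array([159., 156.]))
(array([ 0.8486, -0.173 ]), np.float64(-101.4), 'L', np.float64(0.2111), 'w', np.float64(0.0144), np.float64(0.0119), array([360.,  75.]))
(array([0.8395, 0.6873]), np.float64(13.7), 'L', np.float64(0.1008), 'w', np.float64(0.0578), np.float64(0.0556), array([41., 78.]))
```

View pics/w3.png

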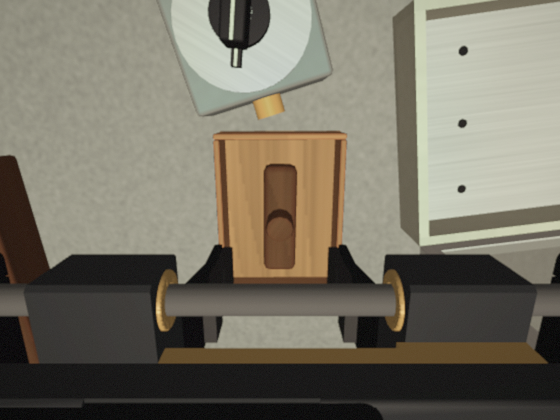

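```bash
python3 - <<'E'
from h import *
im,d,K,M=shot("scene","s3")
im,d,K,M=shot("top"); P=cloud(d,K,M)
for uv in [(430,155),(450,145),(470,140),(490,120),(510,150),(520,250)]: print(uv,P[uv[1],uv[0]].round(3))
goal((0.53,0.2225,0.2),95); 
E
```

```text
(430, 155) [ 0.582 -0.274  0.259]
(450, 145) [ 0.6   -0.31   0.276]
(470, 140) [ 0.584 -0.3    0.387]
(490, 120) [ 0.599 -0.297  0.464]
(510, 150) [ 0.529 -0.274  0.559]
(520, 250) [ 0.389 -0.251  0.612]
t=8.62 turn [-10.68  -0.03  -0.02] shift(after turn) cm [-1.67  2.25 55.95]
```

View pics/s3.png

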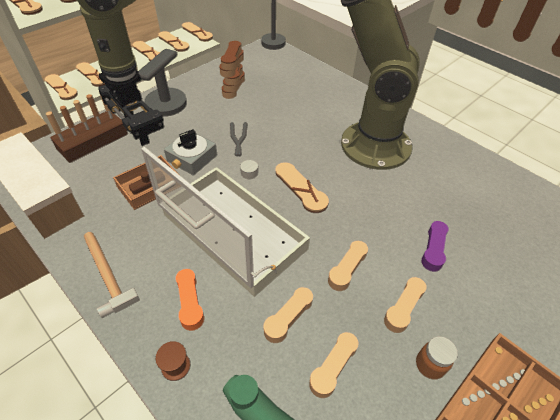

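>>> jog_arm(targets=[[-5,0,0,0,3,0,7],[-5.7,0,0,0,3,0,7],[0,0,0,0,0,5,7],[0,0,0,0,0,6,7],[0,0,0,0,0,6,7],[0,0,0,0,0,6,7],[0,0,0,0,0,6,7],[0,0,0,0,0,6,7],[0,0,0,0,0,6,7],[0,0,0,0,0,6,7]])

```text
time: 9.88
position: [0.499, 0.1395, 0.1819]
tool_rot: [-1.272, 1.169, 1.274]
ft_force: [1.3, -0.6, -0.2]
grip_width: 0.802
```

>>> jog_arm(targets=[[0,0,0,0,0,5,7],[0,0,0,0,0,3,7],[0,0,0,0,-1,0,7],[0,0,0,0,0,0,7]])

```text
time: 10.38
position: [0.5037, 0.2177, 0.1821]
tool_rot: [-1.272, 1.169, 1.274]
ft_force: [0.1, -0.7, -0.3]
grip_width: 0.806
```

```bash
python3 - <<'E'
from h import *
info()
goal((0.612,0.2228,0.024),95.1)
for s in soles()[:8]: print(s)
E
```

```text
t 10.38 pos [0.5037 0.2177 0.1821] phi 94.95 downz -1.0000 q [ 0.5   0.32 -1.12  1.75  0.3   1.26  0.97] F [ 0.1 -0.7 -0.3] grip 0.806
t=10.38 turn [-0.15 -0.02 -0.13] shift(after turn) cm [ 15.81 -10.83  -0.46]
(array([ 0.3053, -0.0657]), np.float64(-99.3), 'L', np.float64(0.134), 'w', np.float64(0.0566), np.float64(0.0507), array([325., 277.]))
(array([0.401, 0.389]), np.float64(9.5), 'L', np.float64(0.1433), 'w', np.float64(0.05), np.float64(0.0419), array([149., 239.]))
(array([0.6405, 0.2317]), np.float64(-4.1), 'L', np.float64(0.0852), 'w', np.float64(0.0268), np.float64(0.0197), array([210., 149.]))
(array([ 0.8479, -0.1726]), np.float64(-101.4), 'L', np.float64(0.2106), 'w', np.float64(0.017), np.float64(0.0153), array([360.,  76.]))
(array([0.8395, 0.6874]), np.float64(13.2), 'L', np.float64(0.1009), 'w', np.float64(0.0578), np.float64(0.0556), array([41., 78.]))
```

>>> jog_arm(targets=[[0,0,0,2,-5,0,7],[0,0,0,2,-5,-0.4,7],[0,0,0,0,-0.8,0,7],[0,0,0,0,0,0,7]])

```text
time: 10.92
position: [0.6112, 0.2235, 0.1426]
tool_rot: [-1.272, 1.169, 1.274]
ft_force: [-0.3, -0.5, 0.6]
grip_width: 0.803
```

```bash
python3 - <<'E'
from h import *
info()
goal((0.612,0.2228,0.024),95.1)
shot("wrist","w4")
E
```

```text
t 10.93 pos [0.6112 0.2235 0.1426] phi 94.95 downz -1.0000 q [ 0.32  0.58 -0.98  1.54  0.49  1.29  0.93] F [-0.3 -0.5  0.6] grip 0.803
t=10.93 turn [-0.15 -0.02 -0.11] shift(after turn) cm [11.86 -0.08 -0.07]
```

View pics/w4.png

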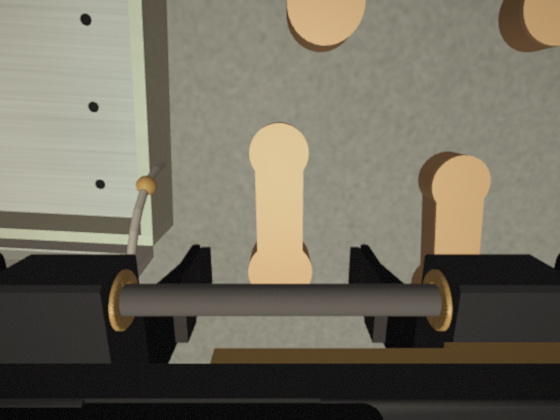

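```bash
python3 - <<'E'
from h import *
d=np.load("pics/top0.npy"); K,M,_=cam("top"); P=cloud(d,K,M)
m=(P[...,0]>.53)&(P[...,0]<.68)&(P[...,1]>.133)&(P[...,1]<.165)&(P[...,2]>.015)&(d>0)
for p in P[m]: print(p.round(3))
E
```

```text
[0.645 0.143 0.114]
[0.646 0.141 0.109]
[0.642 0.143 0.115]
[0.642 0.14  0.115]
[0.642 0.138 0.115]
[0.642 0.135 0.114]
[0.64  0.143 0.11 ]
[0.64  0.14  0.113]
[0.64  0.138 0.11 ]
[0.64  0.135 0.112]
[0.637 0.143 0.112]
[0.638 0.141 0.111]
[0.635 0.143 0.11 ]
[0.636 0.141 0.109]
[0.632 0.143 0.114]
[0.633 0.14  0.112]
[0.63  0.143 0.113]
[0.63  0.14  0.114]
[0.628 0.143 0.11 ]
[0.628 0.14  0.111]
[0.626 0.143 0.107]
[0.625 0.141 0.111]
[0.623 0.141 0.108]
[0.62  0.143 0.109]
[0.621 0.141 0.108]
[0.618 0.143 0.11 ]
[0.618 0.141 0.107]
[0.616 0.143 0.104]
[0.615 0.141 0.109]
[0.614 0.143 0.106]
[0.613 0.141 0.109]
[0.611 0.141 0.107]
[0.611 0.138 0.106]
[0.609 0.141 0.106]
[0.609 0.139 0.103]
[0.607 0.141 0.103]
[0.607 0.139 0.101]
[0.604 0.141 0.102]
[0.604 0.139 0.102]
[0.602 0.141 0.101]
[0.603 0.139 0.098]
[0.6   0.141 0.1  ]
[0.601 0.139 0.095]
[0.597 0.141 0.099]
[0.597 0.139 0.099]
[0.595 0.141 0.097]
[0.596 0.139 0.094]
[0.593 0.142 0.093]
[0.593 0.139 0.094]
[0.591 0.142 0.092]
[0.591 0.139 0.093]
[0.589 0.142 0.086]
[0.589 0.139 0.09 ]
[0.59  0.137 0.082]
[0.587 0.145 0.085]
[0.587 0.142 0.087]
[0.587 0.14  0.087]
[0.587 0.137 0.083]
[0.587 0.135 0.085]
[0.585 0.145 0.083]
[0.584 0.142 0.087]
[0.585 0.14  0.082]
[0.584 0.137 0.086]
[0.585 0.135 0.083]
[0.582 0.142 0.086]
[0.581 0.14  0.089]
[0.582 0.137 0.082]
[0.583 0.135 0.081]
[0.58  0.14  0.081]
[0.582 0.138 0.071]
[0.58  0.141 0.067]
[0.579 0.138 0.071]
[0.578 0.141 0.062]
[0.577 0.139 0.065]
[0.576 0.139 0.057]
```

```bash
python3 - <<'E'
from h import *
goal((0.623,0.3658,0.024),99.5)
E
```

```text
t=10.97 turn [-4.53 -0.06 -0.04] shift(after turn) cm [11.93 -3.53 13.85]
```

>>> jog_arm(targets=[[-4.5,0,0,0,-1,2,7],[0,0,0,0,-1,5,7],[0,0,0,1,-1,5,7],[0,0,0,2,-0.5,1.8,7],[0,0,0,2,0,0,7],[0,0,0,0,0,0,7]])

```text
time: 11.72
position: [0.6245, 0.3626, 0.0917]
tool_rot: [-1.331, 1.131, 1.329]
ft_force: [0.6, -0.1, -0.3]
grip_width: 0.804
```

```bash
python3 - <<'E'
from h import *
info()
goal((0.623,0.3658,0.024),99.5)
shot("wrist","w5"); soles()
E
```

```text
t 11.72 pos [0.6245 0.3626 0.0917] phi 99.42 downz -1.0000 q [ 0.02  0.76 -0.92  1.38  0.61  1.3   0.81] F [ 0.6 -0.1 -0.3] grip 0.804
t=11.72 turn [-0.08 -0.21 -0.14] shift(after turn) cm [6.77 0.1  0.35]
```

View pics/w5.png

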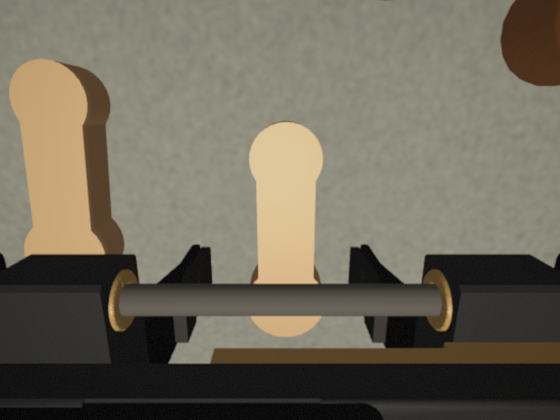

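>>> jog_arm(targets=[[0,0,0,3,0,0.3,7],[0,0,0,2.5,0,0,7],[0,0,0,1.2,0,0,7],[0,0,0,0,0,0,7],[0,0,0,0,0,0,2.5],[0,0,0,0,0,0,2.5],[0,0,0,0,0,0,2.5],[0,0,0,0,0,0,2.5]], squeeze=35)

```text
time: 12.82
position: [0.6244, 0.3686, 0.0269]
tool_rot: [-1.331, 1.126, 1.33]
ft_force: [0.3, -1.8, 1.3]
grip_width: 0.439
```

```bash
cat >> h.py <<'E'
BC=np.array([.5485,-.0452]); BA=np.radians(1.74)
def b2w(bx,by): return BC+np.array([bx*np.cos(BA)-by*np.sin(BA),bx*np.sin(BA)+by*np.cos(BA)])
E
python3 - <<'E'
from h import *
info()
for s in(-.112,-.037,.037,.112): print(b2w(-.004,s).round(4))
goal((*b2w(-.004,-.112),0.13),91.74)
E
```

```text
t 12.82 pos [0.6244 0.3686 0.0269] phi 99.52 downz -1.0000 q [ 0.    0.82 -0.88  1.42  0.65  1.2   0.78] F [ 0.3 -1.8  1.3] grip 0.439
[ 0.5479 -0.1573]
[ 0.5456 -0.0823]
[ 0.5434 -0.0083]
[0.5411 0.0666]
t=12.82 turn [ 7.78 -0.04  0.03] shift(after turn) cm [-10.31   9.24 -52.33]
```

>>> jog_arm(targets=[[0,0,0,-2,0,0,2.5],[0,0,0,-4,0,0,2.5],[7.8,0,0,-5,0,0,2.5],[0,0,0,-4,3,0,2.5],[0,0,0,0,4,-3,2.5],[0,0,0,0,2.2,-5,2.5],[0,0,0,0,0,-6,2.5],[0,0,0,0,0,-6,2.5],[0,0,0,0,0,-6,2.5],[0,0,0,0,0,-6,2.5]])

```text
time: 14.08
position: [0.5418, 0.0449, 0.1778]
tool_rot: [-1.234, 1.194, 1.23]
ft_force: [0.4, -0.2, -1.7]
grip_width: 0.411
```

>>> jog_arm(targets=[[0,0,0,0,0,-6,2.5],[0,0,0,0,0,-6,2.5],[0,0,0,0,0,-6,2.5],[0,0,0,0,0,-2.2,2.5],[0,0,0,0,0,0,2.5],[0,0,0,0,0,0,2.5]])

```text
time: 14.82
position: [0.5483, -0.1525, 0.1771]
tool_rot: [-1.234, 1.192, 1.234]
ft_force: [0.2, 0.8, -1.0]
grip_width: 0.414
```

```bash
python3 - <<'E'
from h import *
info()
goal((*b2w(-.004,-.112),0.035),91.74)
shot("wrist","w6")
for s in soles()[:8]: print(s)
E
```

```text
t 14.82 pos [ 0.5483 -0.1525  0.1771] phi 91.93 downz -1.0000 q [ 1.06  0.34 -0.99  1.71  0.29  1.25  1.6 ] F [ 0.2  0.8 -1. ] grip 0.414
t=14.82 turn [0.19 0.05 0.04] shift(after turn) cm [14.21  0.05 -0.47]Traceback (most recent call last):
  File "<stdin>", line 5, in <module>
  File "h.py", line 40, in soles
    wp=np.ptp(w[s>0.03]);wn=np.ptp(w[s<-0.03])
    return _methods._ptp(a, axis=axis, out=out, **kwargs)
           ~~~~~~~~~~~~~^^^^^^^^^^^^^^^^^^^^^^^^^^^^^^^^^
    umr_maximum(a, axis, None, out, keepdims),
    ~~~~~~~~~~~^^^^^^^^^^^^^^^^^^^^^^^^^^^^^^
ValueError: zero-size array to reduction operation maximum which has no identity
```

View pics/w6.png

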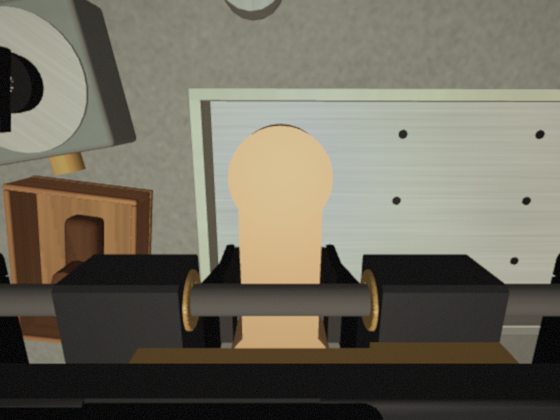

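>>> jog_arm(targets=[[0,0,0,4,0,-0.4,2.5],[0,0,0,4,0,0,2.5],[0,0,0,3,0,0,2.5],[0,0,0,1.8,0,0,2.5],[0,0,0,1,0,0,2.5],[0,0,0,0,0,0,2.5]])

```text
time: 15.68
position: [0.5487, -0.1592, 0.039]
tool_rot: [-1.232, 1.194, 1.231]
ft_force: [0.1, -0.5, -0.8]
grip_width: 0.413
```

```bash
sed -i 's/if cv2.contourArea(c)<200: continue/if cv2.contourArea(c)<600: continue/' h.py; python3 - <<'E'
from h import *
info()
E
```

```text
t 15.68 pos [ 0.5487 -0.1592  0.039 ] phi 91.77 downz -1.0000 q [ 0.97  0.5  -0.89  1.84  0.45  1.02  1.5 ] F [ 0.1 -0.5 -0.8] grip 0.413
```

>>> jog_arm(targets=[[0,0,0,0.2,0,0,2.5],[0,0,0,0,0,0,5.5],[0,0,0,0,0,0,5.5],[0,0,0,0,0,0,5.5],[0,0,0,-4,0,0,5.5],[0,0,0,-6,0,0,5.5],[0,0,0,-3,0,0,5.5],[0,0,0,0,0,0,5.5]])

```text
time: 16.68
position: [0.5497, -0.1599, 0.1693]
tool_rot: [-1.235, 1.193, 1.227]
ft_force: [-0.3, -0.7, -0.3]
grip_width: 0.631
```

```bash
python3 - <<'E'
from h import *
info()
goal((.4165,.232,0.1),101)
shot("wrist","w7");shot("top","t7")
for s in soles()[:8]: print(s)
E
```

```text
t 16.68 pos [ 0.5497 -0.1599  0.1693] phi 91.72 downz -1.0000 q [ 1.06  0.35 -0.99  1.72  0.31  1.23  1.6 ] F [-0.3 -0.7 -0.3] grip 0.631
t=16.68 turn [-9.28 -0.17  0.25] shift(after turn) cm [ 6.93  5.6  41.01]
(array([ 0.3053, -0.0657]), np.float64(-99.1), 'L', np.float64(0.134), 'w', np.float64(0.0566), np.float64(0.0507), array([325., 277.]))
(array([0.401, 0.389]), np.float64(9.5), 'L', np.float64(0.1433), 'w', np.float64(0.05), np.float64(0.0419), array([149., 239.]))
(array([0.4155, 0.2323]), np.float64(11.5), 'L', np.float64(0.1438), 'w', np.float64(0.0518), np.float64(0.0443), array([208., 233.]))
```

View pics/w7.png

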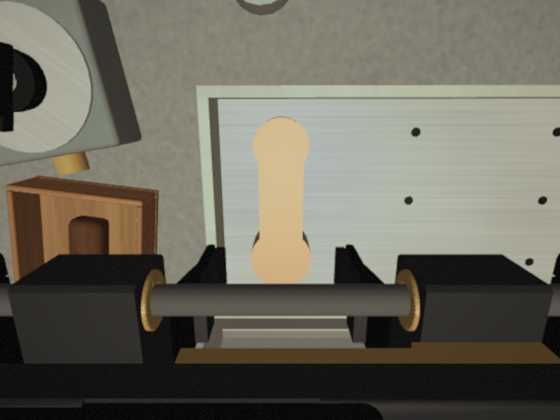

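View pics/t7.png

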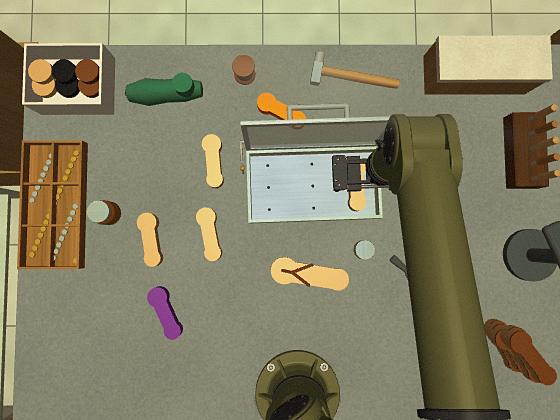

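>>> jog_arm(targets=[[-9.3,0,0,0,0,2,6.5],[0,0,0,0,1,5,6.5],[0,0,0,0,1,6,6.5],[0,0,0,0,1,6,6.5],[0,0,0,0,1,6,6.5],[0,0,0,0,1,6,6.5],[0,0,0,1,0.6,6,6.5],[0,0,0,3,0,4,6.5],[0,0,0,3,0,0,6.5],[0,0,0,0,0,0,6.5]])

```text
time: 18.08
position: [0.4149, 0.232, 0.0937]
tool_rot: [-1.348, 1.116, 1.357]
ft_force: [-0.0, -0.2, 0.0]
grip_width: 0.749
```

```bash
sed -i 's/<600: continue/<400: continue/' h.py; python3 - <<'E'
from h import *
info()
goal((.4162,.232,0.024),101.2)
shot("wrist","w8")
for s in soles()[:8]: print(s)
E
```

```text
t 18.07 pos [0.4149 0.232  0.0937] phi 101.17 downz -1.0000 q [ 0.57  0.29 -1.25  2.01  0.31  1.07  0.95] F [-0.  -0.2  0. ] grip 0.749
t=18.07 turn [-0.03  0.03 -0.41] shift(after turn) cm [ 6.97 -0.13 -0.02]
(array([ 0.3053, -0.0657]), np.float64(-99.3), 'L', np.float64(0.134), 'w', np.float64(0.0567), np.float64(0.0507), array([325., 277.]))
(array([0.321 , 0.0296]), np.float64(-108.5), 'L', np.float64(0.0855), 'w', np.float64(0.0546), np.float64(0.0356), array([287., 271.]))
(array([ 0.5491, -0.1626]), np.float64(1.8), 'L', np.float64(0.1408), 'w', np.float64(0.0491), np.float64(0.0407), array([357., 183.]))
(array([0.8395, 0.6874]), np.float64(13.6), 'L', np.float64(0.1009), 'w', np.float64(0.0578), np.float64(0.0556), array([41., 78.]))
```

View pics/w8.png

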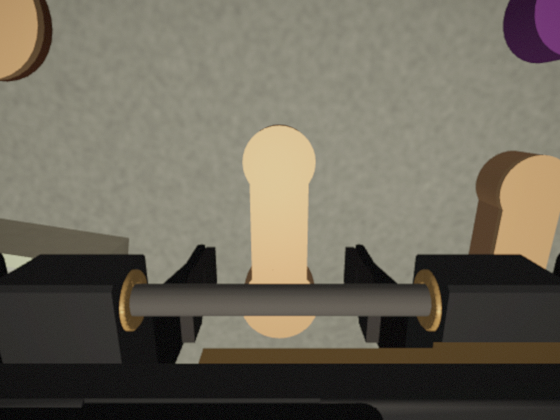

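>>> jog_arm(targets=[[0,0,0,3,-0.1,0,6.5],[0,0,0,2.5,0,0,6.5],[0,0,0,1.4,0,0,6.5],[0,0,0,0,0,0,6.5],[0,0,0,0,0,0,2.5],[0,0,0,0,0,0,2.5],[0,0,0,0,0,0,2.5],[0,0,0,0,0,0,2.5]], squeeze=35)

```text
time: 19.18
position: [0.4191, 0.2327, 0.0278]
tool_rot: [-1.35, 1.112, 1.349]
ft_force: [0.1, -0.6, 1.3]
grip_width: 0.408
```

```bash
python3 - <<'E'
from h import *
info()
goal((*b2w(-.004,-.037),0.17),91.74)
E
```

```text
t 19.18 pos [0.4191 0.2327 0.0278] phi 101.03 downz -1.0000 q [ 0.44  0.41 -1.13  2.06  0.46  0.95  0.84] F [ 0.1 -0.6  1.3] grip 0.408
t=19.18 turn [ 9.29 -0.01  0.03] shift(after turn) cm [-14.22 -11.69 -31.87]
```

>>> jog_arm(targets=[[0,0,0,-2,0,0,2.5],[0,0,0,-4,0,0,2.5],[9.3,0,0,-4,0,0,2.5],[0,0,0,-4,0,-3,2.5],[0,0,0,0,-2,-5,2.5],[0,0,0,0,-2.5,-6,2.5],[0,0,0,0,-2.5,-6,2.5],[0,0,0,0,-2.5,-6,2.5],[0,0,0,0,-2.2,-4,2.5],[0,0,0,0,0,-1.9,2.5]])

```text
time: 20.42
position: [0.543, -0.0786, 0.1669]
tool_rot: [-1.228, 1.196, 1.23]
ft_force: [0.1, 0.5, -0.9]
grip_width: 0.413
```

>>> jog_arm(targets=[[0,0,0,0,0,0,2.5],[0,0,0,0,0,0,2.5]])

```text
time: 20.68
position: [0.5417, -0.0736, 0.1677]
tool_rot: [-1.233, 1.194, 1.234]
ft_force: [0.0, -0.5, -0.6]
grip_width: 0.409
```

```bash
python3 - <<'E'
from h import *
info()
goal((*b2w(-.002,-.037),0.039),91.74)
shot("wrist","w9")
E
```

```text
t 20.68 pos [ 0.5417 -0.0736  0.1677] phi 91.87 downz -1.0000 q [ 1.02  0.32 -1.08  1.78  0.3   1.23  1.46] F [ 0.  -0.5 -0.6] grip 0.409
t=20.68 turn [ 0.13  0.01 -0.02] shift(after turn) cm [12.87 -0.57 -0.88]
```

View pics/w9.png

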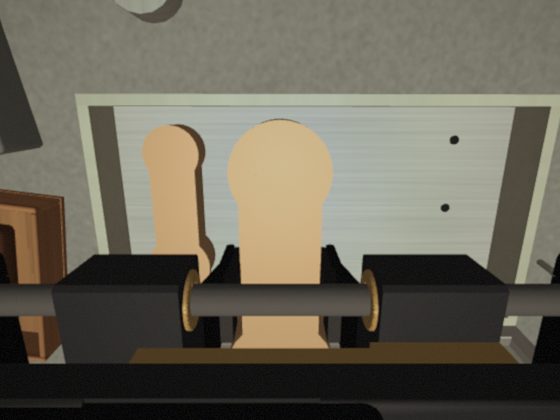

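>>> jog_arm(targets=[[0,0,0,4,-0.3,-0.5,2.5],[0,0,0,4,-0.3,-0.4,2.5],[0,0,0,3,0,0,2.5],[0,0,0,1.2,0,0,2.5],[0,0,0,0.5,0,0,2.5],[0,0,0,0,0,0,2.5]])

```text
time: 21.48
position: [0.5492, -0.0843, 0.0415]
tool_rot: [-1.233, 1.194, 1.231]
ft_force: [0.5, 0.5, -0.3]
grip_width: 0.408
```

```bash
python3 - <<'E'
from h import *
info()
E
```

```text
t 21.48 pos [ 0.5492 -0.0843  0.0415] phi 91.76 downz -1.0000 q [ 0.91  0.49 -0.96  1.87  0.47  1.02  1.35] F [ 0.5  0.5 -0.3] grip 0.408
```

>>> jog_arm(targets=[[0,0,0,0.3,0,0,2.5],[0,0,0,0,0,0,2.5],[0,0,0,0,0,0,5.2],[0,0,0,0,0,0,5.2],[0,0,0,0,0,0,5.2],[0,0,0,-4,0,0,5.2],[0,0,0,-6,0,0,5.2],[0,0,0,-3,0,0,5.2],[0,0,0,0,0,0,5.2]])

```text
time: 22.6
position: [0.5503, -0.0847, 0.1701]
tool_rot: [-1.235, 1.193, 1.227]
ft_force: [-0.3, -0.0, -1.2]
grip_width: 0.596
```

```bash
python3 - <<'E'
from h import *
info()
for s in soles()[:8]: print(s)
goal((.402,.389,0.1),99.5)
E
```

```text
t 22.60 pos [ 0.5503 -0.0847  0.1701] phi 91.71 downz -1.0000 q [ 1.02  0.34 -1.07  1.75  0.31  1.23  1.46] F [-0.3 -0.  -1.2] grip 0.596
(array([ 0.3051, -0.0656]), np.float64(-98.9), 'L', np.float64(0.1339), 'w', np.float64(0.0566), np.float64(0.0507), array([325., 277.]))
(array([0.3224, 0.0302]), np.float64(-86.6), 'L', np.float64(0.0835), 'w', np.float64(0.0528), np.float64(0.0339), array([286., 271.]))
(array([0.401, 0.389]), np.float64(9.6), 'L', np.float64(0.1433), 'w', np.float64(0.0492), np.float64(0.042), array([149., 239.]))
(array([0.8395, 0.6873]), np.float64(13.8), 'L', np.float64(0.1008), 'w', np.float64(0.0578), np.float64(0.0556), array([41., 78.]))
t=22.65 turn [-7.79 -0.08  0.08] shift(after turn) cm [ 6.82  6.68 49.17]
```

```bash
python3 - <<'E'
from h import *
shot("top","t10")
E
```

```text
(no output)
```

View pics/t10.png

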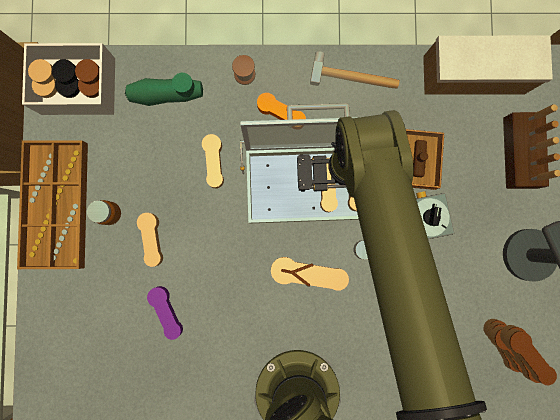

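>>> jog_arm(targets=[[-7.8,0,0,0,0,2,6.5],[0,0,0,0,0,5,6.5],[0,0,0,0,0,6,6.5],[0,0,0,0,0,6,6.5],[0,0,0,0,0,6,6.5],[0,0,0,0,0,6,6.5],[0,0,0,0,0,6,6.5],[0,0,0,0,0,6,6.5],[0,0,0,0,0,4,6.5],[0,0,0,0,0,2,6.5]])

```text
time: 23.95
position: [0.4675, 0.4013, 0.1653]
tool_rot: [-1.332, 1.127, 1.336]
ft_force: [0.5, -1.1, 0.4]
grip_width: 0.746
```

```bash
python3 - <<'E'
from h import *
info()
goal((.402,.389,0.1),99.5)
im,d,K,M=shot("top")
hsv=cv2.cvtColor(im,cv2.COLOR_RGB2HSV); print(hsv[145:175:6,205:222:4])
for s in soles()[:8]: print(s)
E
```

```text
t 23.95 pos [0.4675 0.4013 0.1653] phi 99.78 downz -1.0000 q [ 0.07  0.52 -1.09  1.61  0.47  1.31  0.65] F [ 0.5 -1.1  0.4] grip 0.746
t=23.95 turn [ 0.28  0.   -0.21] shift(after turn) cm [ 6.53  6.67 -0.13]
[[[ 22 118 242]
  [ 21 122 240]
  [ 22 120 241]
  [ 23 119 241]
  [ 13 223  56]]

 [[ 18 142 213]
  [ 23 115 242]
  [ 22 121 240]
  [ 24 117 249]
  [ 36  43 148]]

 [[ 23  65 164]
  [ 22 119 241]
  [ 23 123 240]
  [ 23 119 244]
  [ 35  43 141]]

 [[ 43  33 125]
  [ 23 115 242]
  [ 23 118 239]
  [ 23 116 242]
  [ 39  33 155]]

 [[ 34  30 144]
  [ 23 119 240]
  [ 23 119 240]
  [ 23 118 242]
  [ 16  84  94]]]
(array([ 0.3048, -0.0669]), np.float64(-98.6), 'L', np.float64(0.1313), 'w', np.float64(0.0566), np.float64(0.0506), array([325., 277.]))
(array([0.327 , 0.0227]), np.float64(112.9), 'L', np.float64(0.0874), 'w', np.float64(0.0281), np.float64(0.0231), array([286., 271.]))
(array([ 0.5491, -0.1628]), np.float64(0.9), 'L', np.float64(0.1404), 'w', np.float64(0.0463), np.float64(0.0405), array([357., 183.]))
(array([0.8395, 0.6873]), np.float64(13.4), 'L', np.float64(0.1009), 'w', np.float64(0.0578), np.float64(0.0556), array([41., 78.]))
```

>>> jog_arm(targets=[[0,0,0,1,3,0,6.5],[0,0,0,3,3,-0.1,6.5],[0,0,0,3,0.6,0,6.5],[0,0,0,0,0,0,6.5]])

```text
time: 24.55
position: [0.4041, 0.3838, 0.0947]
tool_rot: [-1.332, 1.133, 1.331]
ft_force: [-0.2, 0.2, 0.5]
grip_width: 0.746
```

```bash
sed -i 's/(22,170,255)/(27,170,255)/' h.py; python3 - <<'E'
from h import *
info()
goal((.402,.389,0.024),99.5)
shot("wrist","w11")
for s in soles()[:8]: print(s)
E
```

```text
t 24.55 pos [0.4041 0.3838 0.0947] phi 99.50 downz -1.0000 q [ 0.1   0.48 -1.1   1.82  0.47  1.14  0.57] F [-0.2  0.2  0.5] grip 0.746
t=24.55 turn [-0.01 -0.24 -0.27] shift(after turn) cm [7.07 0.12 0.55]
(array([ 0.3055, -0.0644]), np.float64(-99.2), 'L', np.float64(0.1366), 'w', np.float64(0.0566), np.float64(0.0507), array([324., 277.]))
(array([0.3207, 0.0284]), np.float64(-108.4), 'L', np.float64(0.088), 'w', np.float64(0.0546), np.float64(0.0414), array([287., 271.]))
(array([ 0.5466, -0.0868]), np.float64(1.9), 'L', np.float64(0.1404), 'w', np.float64(0.0513), np.float64(0.043), array([328., 184.]))
(array([ 0.5491, -0.1625]), np.float64(1.7), 'L', np.float64(0.1408), 'w', np.float64(0.0491), np.float64(0.0408), array([357., 183.]))
(array([0.6121, 0.2228]), np.float64(5.3), 'L', np.float64(0.1426), 'w', np.float64(0.0496), np.float64(0.0431), array([212., 160.]))
(array([0.8395, 0.6874]), np.float64(13.2), 'L', np.float64(0.1009), 'w', np.float64(0.0578), np.float64(0.0556), array([41., 78.]))
```

View pics/w11.png

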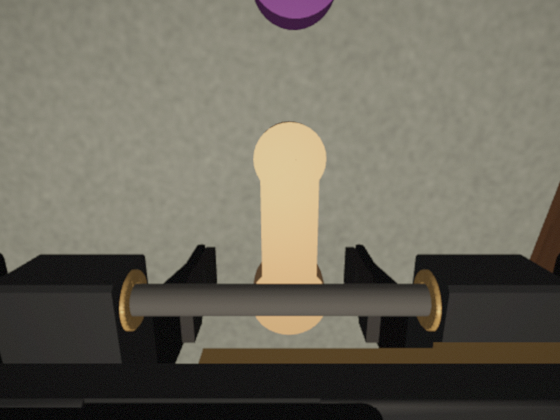

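```bash
python3 - <<'E'
from h import *
d=np.load("pics/top0.npy"); K,M,_=cam("top"); P=cloud(d,K,M)
m=(P[...,0]>.38)&(P[...,0]<.56)&(P[...,1]>.42)&(P[...,1]<.58)&(P[...,2]>.06)&(d>0)
q=P[m]; print(m.sum(),q.min(0),q.max(0),cv2.minEnclosingCircle((q[:,:2]*1000).astype(np.float32)))
E
```

```text
427 [0.44878793 0.4759578  0.0604062 ] [0.50286929 0.53289066 0.08622249] ((475.39312744140625, 504.5724182128906), 29.082876205444336)
```

>>> jog_arm(targets=[[0,0,0,3,0.1,0.5,6.5],[0,0,0,2.5,0,0,6.5],[0,0,0,1.4,0,0,6.5],[0,0,0,0,0,0,6.5],[0,0,0,0,0,0,2.5],[0,0,0,0,0,0,2.5],[0,0,0,0,0,0,2.5],[0,0,0,0,0,0,2.5]], squeeze=35)

```text
time: 25.65
position: [0.4038, 0.3915, 0.0288]
tool_rot: [-1.331, 1.126, 1.33]
ft_force: [0.8, -1.4, 2.6]
grip_width: 0.409
```

```bash
python3 - <<'E'
from h import *
info()
goal((*b2w(-.004,.037),0.17),91.74)
E
```

```text
t 25.65 pos [0.4038 0.3915 0.0288] phi 99.51 downz -1.0000 q [ 0.02  0.57 -1.02  1.86  0.56  1.04  0.5 ] F [ 0.8 -1.4  2.6] grip 0.409
t=25.65 turn [ 7.77 -0.03  0.03] shift(after turn) cm [-14.12 -12.74 -40.39]
```

>>> jog_arm(targets=[[0,0,0,-2,0,0,2.5],[0,0,0,-4,0,0,2.5],[7.8,0,0,-4,0,0,2.5],[0,0,0,-4,0,-3,2.5],[0,0,0,0,-2,-5,2.5],[0,0,0,0,-2,-6,2.5],[0,0,0,0,-2,-6,2.5],[0,0,0,0,-2,-6,2.5],[0,0,0,0,-2.5,-6,2.5],[0,0,0,0,-2,-4.5,2.5]])

```text
time: 26.9
position: [0.5385, 0.0323, 0.1697]
tool_rot: [-1.232, 1.196, 1.228]
ft_force: [0.8, 0.7, -0.7]
grip_width: 0.413
```

>>> jog_arm(targets=[[0,0,0,0,0,-3.5,2.5],[0,0,0,0,0,0,2.5],[0,0,0,0,0,0,2.5]])

```text
time: 27.28
position: [0.5386, 0.0012, 0.1693]
tool_rot: [-1.232, 1.193, 1.232]
ft_force: [0.8, 0.5, -1.5]
grip_width: 0.411
```

```bash
python3 - <<'E'
from h import *
info()
goal((*b2w(-.003,.037),0.039),91.74)
shot("wrist","w12")
E
```

```text
t 27.27 pos [0.5386 0.0012 0.1693] phi 91.78 downz -1.0000 q [ 0.9   0.29 -1.08  1.79  0.27  1.22  1.34] F [ 0.8  0.5 -1.5] grip 0.411
t=27.27 turn [0.04 0.03 0.04] shift(after turn) cm [13.03 -0.55 -0.97]
```

View pics/w12.png

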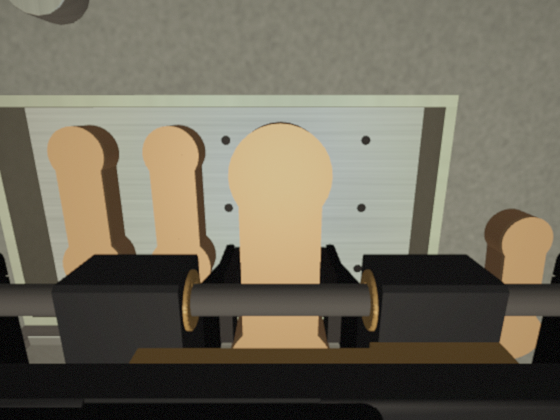

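>>> jog_arm(targets=[[0,0,0,4,-0.3,-0.6,2.5],[0,0,0,4,-0.3,-0.6,2.5],[0,0,0,3,0,0,2.5],[0,0,0,1.3,0,0,2.5],[0,0,0,0.7,0,0,2.5],[0,0,0,0.2,0,0,2.5],[0,0,0,0,0,0,2.5]])

```text
time: 28.2
position: [0.5453, -0.0106, 0.0388]
tool_rot: [-1.233, 1.195, 1.232]
ft_force: [-5.0, 0.6, 9.4]
grip_width: 0.408
```

```bash
python3 - <<'E'
from h import *
info()
E
```

```text
t 28.20 pos [ 0.5453 -0.0106  0.0388] phi 91.80 downz -1.0000 q [ 0.78  0.47 -0.96  1.9   0.46  1.01  1.22] F [-5.   0.6  9.4] grip 0.408
```

Seated on the floor (9 N). Release and lift.

>>> jog_arm(targets=[[0,0,0,0,0,0,5.2],[0,0,0,0,0,0,5.2],[0,0,0,0,0,0,5.2],[0,0,0,-4,0,0,5.2],[0,0,0,-6,0,0,5.2],[0,0,0,-3.5,0,0,5.2],[0,0,0,0,0,0,5.2]])

```text
time: 29.08
position: [0.5471, -0.0116, 0.1746]
tool_rot: [-1.235, 1.192, 1.226]
ft_force: [0.3, 0.2, 0.3]
grip_width: 0.597
```

```bash
python3 - <<'E'
from h import *
info()
for s in soles()[:8]: print(s)
goal((.612,.187,0.17),5)
goal((.612,.187,0.17),95)
E
```

```text
t 29.07 pos [ 0.5471 -0.0116  0.1746] phi 91.70 downz -1.0000 q [ 0.91  0.3  -1.08  1.77  0.29  1.23  1.35] F [0.3 0.2 0.3] grip 0.597
(array([ 0.3069, -0.0517]), np.float64(-106.7), 'L', np.float64(0.1107), 'w', np.float64(0.0373), np.float64(0.0323), array([319., 277.]))
(array([0.3212, 0.0291]), np.float64(-104.2), 'L', np.float64(0.0866), 'w', np.float64(0.0533), np.float64(0.0406), array([287., 271.]))
(array([0.6121, 0.2227]), np.float64(5.3), 'L', np.float64(0.1426), 'w', np.float64(0.0497), np.float64(0.0436), array([212., 160.]))
(array([0.8395, 0.6872]), np.float64(13.8), 'L', np.float64(0.1008), 'w', np.float64(0.0578), np.float64(0.0556), array([41., 78.]))
t=29.12 turn [8.67e+01 5.00e-02 1.60e-01] shift(after turn) cm [ 0.26 19.25  8.33]
t=29.12 turn [-3.3  -0.07  0.13] shift(after turn) cm [ 0.26 -8.33 19.25]
```

>>> jog_arm(targets=[[0,0,0,0,0,4,0.5],[0,0,0,0,0,6,0.5],[0,0,0,0,0,6,0.5],[0,0,0,0,0,6,0.5],[0,0,0,0,0,4,0.5],[9.6,0,0,0,0,0,0.5],[9.6,0,0,0,0,0,0.5],[9.6,0,0,0,0,0,0.5],[9.6,0,0,0,0,0,0.5],[9.6,0,0,0,0,0,0.5]])

```text
time: 30.38
position: [0.5363, 0.2475, 0.1695]
tool_rot: [-0.593, 1.492, 0.593]
ft_force: [-0.3, -0.5, 0.1]
grip_width: 0.056
```

>>> jog_arm(targets=[[9.6,0,0,0,0,0,0.5],[9.6,0,0,0,0,0,0.5],[9.6,0,0,0,0,0,0.5],[9.6,0,0,0,0,0,0.5],[0,0,0,0,0,0,0.5]])

```text
time: 31.0
position: [0.5364, 0.2476, 0.1698]
tool_rot: [-0.075, 1.572, 0.074]
ft_force: [-0.6, -0.1, 0.0]
grip_width: 0.058
```

```bash
python3 - <<'E'
from h import *
info()
goal((.612,.186,0.15),5)
for s in soles()[:8]: print(s)
E
```

```text
t 31.00 pos [0.5364 0.2476 0.1698] phi 5.44 downz -1.0000 q [ 0.18  0.34 -0.79  1.67  0.25  1.24 -0.57] F [-0.6 -0.1  0. ] grip 0.058
t=31.00 turn [ 0.44 -0.14  0.06] shift(after turn) cm [ 1.98 -6.8   6.99]
(array([ 0.3055, -0.0644]), np.float64(-99.2), 'L', np.float64(0.1366), 'w', np.float64(0.0566), np.float64(0.0507), array([324., 277.]))
(array([ 0.5442, -0.0113]), np.float64(1.5), 'L', np.float64(0.1402), 'w', np.float64(0.051), np.float64(0.0403), array([300., 185.]))
(array([ 0.5466, -0.0866]), np.float64(1.9), 'L', np.float64(0.1404), 'w', np.float64(0.0513), np.float64(0.043), array([328., 184.]))
(array([ 0.5491, -0.1623]), np.float64(1.6), 'L', np.float64(0.1407), 'w', np.float64(0.049), np.float64(0.0432), array([357., 183.]))
(array([0.6123, 0.2226]), np.float64(5.6), 'L', np.float64(0.1422), 'w', np.float64(0.0497), np.float64(0.0432), array([212., 160.]))
(array([0.8395, 0.6874]), np.float64(13.6), 'L', np.float64(0.1009), 'w', np.float64(0.0578), np.float64(0.0556), array([41., 78.]))
```

>>> jog_arm(targets=[[0,0,0,0,-1,4,0.5],[0,0,0,0,-3,3,0.5],[0,0,0,1,-2.8,0,0.5],[0,0,-10,0,0,0,0.5],[0,0,-10,0,0,0,0.5],[0,0,0,0,0,0,0.5]])

```text
time: 31.8
position: [0.6105, 0.1928, 0.1593]
tool_rot: [-0.353, 1.539, -0.189]
ft_force: [0.3, 0.6, -0.9]
grip_width: 0.055
```

```bash
cat >> h.py <<'E'
def delta(p):
    s=get_state(); Rc=R.from_rotvec(s["tool_rot"]).as_matrix(); print("shift tool cm",(Rc.T@(np.array(p)-s["position"])*100).round(2)); print("tool x",Rc[:,0].round(3),"y",Rc[:,1].round(3),"z",Rc[:,2].round(3))
E
python3 - <<'E'
from h import *
info()
delta((.612,.186,.07)); delta((.612,.186,.027))
E
```

```text
t 31.80 pos [0.6105 0.1928 0.1593] phi 5.99 downz -0.9406 q [-0.04  0.52 -0.65  1.49  0.6   1.46 -0.69] F [ 0.3  0.6 -0.9] grip 0.055
shift tool cm [8.63 2.38 0.12]
tool x [ 0.031 -0.338 -0.941] y [-0.1    0.935 -0.339] z [ 0.995  0.104 -0.005]
shift tool cm [12.68  3.84  0.14]
tool x [ 0.031 -0.338 -0.941] y [-0.1    0.935 -0.339] z [ 0.995  0.104 -0.005]
```

>>> jog_arm(targets=[[0,0,0,3,0.4,0.1,0],[0,0,0,3,1,0,0],[0,0,0,2.6,1,0,0],[0,0,0,0,0,0,0]])

```text
time: 32.3
position: [0.6135, 0.1778, 0.0699]
tool_rot: [-0.346, 1.542, -0.201]
ft_force: [-0.1, 1.0, 0.7]
grip_width: 0.005
```

```bash
python3 - <<'E'
from h import *
info()
delta((.612,.186,.027))
shot("scene","s13");shot("wrist","w13")
E
```

```text
t 32.30 pos [0.6135 0.1778 0.0699] phi 5.29 downz -0.9395 q [-0.04  0.6  -0.61  1.57  0.65  1.33 -0.75] F [-0.1  1.   0.7] grip 0.005
shift tool cm [ 3.74  2.25 -0.05]
tool x [ 0.026 -0.342 -0.94 ] y [-0.089  0.935 -0.342] z [ 0.996  0.092 -0.006]
```

View pics/s13.png

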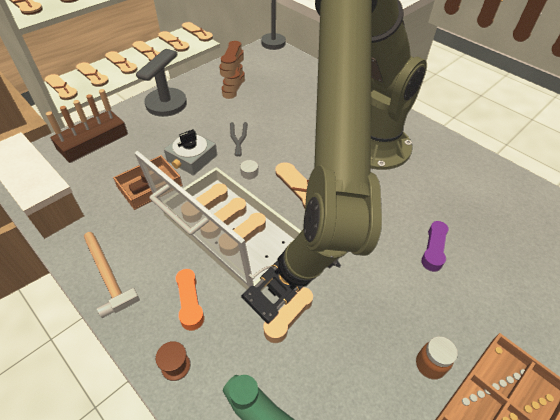

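View pics/w13.png

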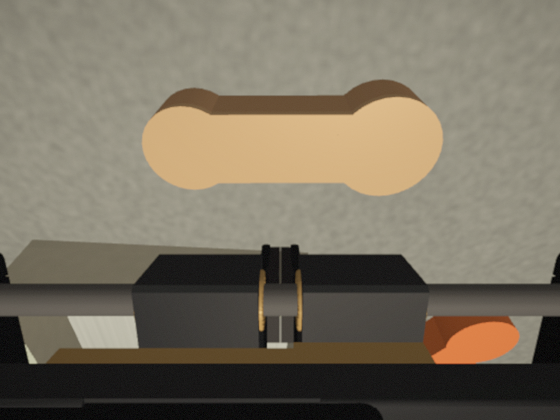

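>>> jog_arm(targets=[[0,0,0,2,0.8,0,0],[0,0,0,1.7,0.9,0,0],[0,0,0,0,0,0,0]])

```text
time: 32.78
position: [0.6129, 0.1831, 0.0294]
tool_rot: [-0.347, 1.54, -0.201]
ft_force: [-0.6, -0.3, 0.1]
grip_width: 0.005
```

```bash
python3 - <<'E'
from h import *
info()
delta((.610,.234,.027))
E
```

```text
t 32.77 pos [0.6129 0.1831 0.0294] phi 5.37 downz -0.9394 q [-0.06  0.65 -0.6   1.59  0.68  1.28 -0.79] F [-0.6 -0.3  0.1] grip 0.005
shift tool cm [-1.52  4.86  0.19]
tool x [ 0.028 -0.342 -0.939] y [-0.089  0.935 -0.343] z [ 0.996  0.094 -0.004]
```

Push slowly in +y.

>>> jog_arm(targets=[[0,0,0,-0.3,1,0,0],[0,0,0,-0.3,1,0,0],[0,0,0,-0.3,1,0,0],[0,0,0,-0.3,1,0.1,0],[0,0,0,-0.3,1,0.1,0],[0,0,0,0,0,0,0]])

```text
time: 33.52
position: [0.6125, 0.2362, 0.03]
tool_rot: [-0.346, 1.534, -0.201]
ft_force: [-0.1, -2.0, 3.2]
grip_width: 0.006
```

```bash
python3 - <<'E'
from h import *
info()
shot("wrist","w14")
for n in("top","scene"):
  for s in soles(n): print(n,s)
E
```

```text
t 33.52 pos [0.6125 0.2362 0.03  ] phi 5.35 downz -0.9395 q [-0.14  0.69 -0.6   1.52  0.69  1.32 -0.85] F [-0.1 -2.   3.2] grip 0.006
top (array([ 0.5442, -0.0113]), np.float64(1.6), 'L', np.float64(0.1403), 'w', np.float64(0.051), np.float64(0.0403), array([300., 185.]))
top (array([ 0.5466, -0.0864]), np.float64(1.9), 'L', np.float64(0.1404), 'w', np.float64(0.0513), np.float64(0.043), array([328., 184.]))
top (array([ 0.549 , -0.1619]), np.float64(1.6), 'L', np.float64(0.1405), 'w', np.float64(0.0516), np.float64(0.0432), array([356., 183.]))
top (array([ 0.8454, -0.1808]), np.float64(79.1), 'L', np.float64(0.2115), 'w', np.float64(0.0178), np.float64(0.0177), array([360.,  76.]))
top (array([0.8401, 0.6874]), np.float64(13.9), 'L', np.float64(0.1021), 'w', np.float64(0.0578), np.float64(0.0556), array([41., 78.]))
scene (array([0.4238, 0.6687]), np.float64(159.2), 'L', np.float64(0.1497), 'w', np.float64(0.0801), np.float64(0.0691), array([523., 399.]))
scene (array([0.4565, 0.5994]), np.float64(-2.1), 'L', np.float64(0.2217), 'w', np.float64(0.0715), np.float64(0.0702), array([481., 388.]))
scene (array([0.7525, 0.0367]), np.float64(60.6), 'L', np.float64(0.1362), 'w', np.float64(0.0439), np.float64(0.0348), array([188., 297.]))
scene (array([ 0.8507, -0.1716]), np.float64(-100.5), 'L', np.float64(0.2118), 'w', np.float64(0.0219), np.float64(0.021), array([101., 264.]))
scene (array([ 0.3141, -0.0613]), np.float64(-97.9), 'L', np.float64(0.1241), 'w', np.float64(0.0552), np.float64(0.0536), array([292., 176.]))
scene (array([ 0.7128, -0.9941]), np.float64(77.0), 'L', np.float64(0.4723), 'w', np.float64(0.1329), np.float64(0.0564), array([ 16., 104.]))
scene (array([ 0.2885, -1.1702]), np.float64(177.7), 'L', np.float64(0.5726), 'w', np.float64(0.2232), np.float64(0.2076), array([102.,  33.]))
```

View pics/w14.png

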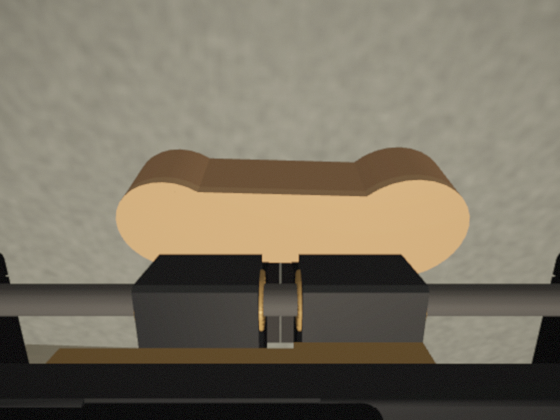

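>>> jog_arm(targets=[[0,0,0,0,-0.9,0,0],[0,0,0,-3,-1,0,0],[0,0,0,-4,-1.4,0,2],[0,0,10,-4,-1,0,6],[0,0,10,0,0,0,6],[-9.6,0,0,0,2,0,6],[-9.6,0,0,0,2,0,6],[-9.6,0,0,0,2,0,6],[-9.6,0,0,0,2,0,6],[-9.6,0,0,0,0,0,6]])

```text
time: 34.92
position: [0.5832, 0.3093, 0.1469]
tool_rot: [-0.732, 1.444, 0.735]
ft_force: [0.1, 0.6, -0.7]
grip_width: 0.678
```

>>> jog_arm(targets=[[-9.6,0,0,0,0,0,6],[-9.6,0,0,0,0,0,6],[-9.6,0,0,0,0,0,6],[-9.6,0,0,0,0,0,6],[0,0,0,0,0,0,6]])

```text
time: 35.55
position: [0.585, 0.3067, 0.1464]
tool_rot: [-1.229, 1.196, 1.231]
ft_force: [0.8, 0.2, 0.2]
grip_width: 0.69
```

```bash
python3 - <<'E'
from h import *
info()
im,d,K,M=shot("wrist","w15")
for n in("top","scene"):
  for s in soles(n): print(n,s)
print("wrist")
for s in soles(im=im,K=K,M=M): print(s)
E
```

```text
t 35.55 pos [0.585  0.3067 0.1464] phi 91.63 downz -1.0000 q [ 0.21  0.63 -1.05  1.51  0.56  1.32  0.71] F [0.8 0.2 0.2] grip 0.690
top (array([ 0.5442, -0.0113]), np.float64(1.5), 'L', np.float64(0.1402), 'w', np.float64(0.051), np.float64(0.0403), array([300., 185.]))
top (array([ 0.5466, -0.0865]), np.float64(1.9), 'L', np.float64(0.1404), 'w', np.float64(0.0513), np.float64(0.043), array([328., 184.]))
top (array([ 0.549 , -0.1619]), np.float64(1.6), 'L', np.float64(0.1405), 'w', np.float64(0.0516), np.float64(0.0432), array([356., 183.]))
top (array([0.8401, 0.6873]), np.float64(13.6), 'L', np.float64(0.1021), 'w', np.float64(0.0578), np.float64(0.0556), array([41., 78.]))
scene (array([0.4238, 0.6687]), np.float64(159.2), 'L', np.float64(0.1497), 'w', np.float64(0.0801), np.float64(0.0691), array([523., 399.]))
scene (array([0.4542, 0.5994]), np.float64(178.2), 'L', np.float64(0.242), 'w', np.float64(0.0717), np.float64(0.0715), array([482., 386.]))
scene (array([0.6122, 0.2649]), np.float64(3.2), 'L', np.float64(0.1437), 'w', np.float64(0.0509), np.float64(0.0428), array([302.
[... 167 characters left out ...]
.8507, -0.1716]), np.float64(-100.5), 'L', np.float64(0.2118), 'w', np.float64(0.0219), np.float64(0.021), array([101., 264.]))
scene (array([ 0.3141, -0.0613]), np.float64(-97.9), 'L', np.float64(0.1241), 'w', np.float64(0.0554), np.float64(0.0536), array([292., 176.]))
scene (array([ 0.713 , -0.9932]), np.float64(77.0), 'L', np.float64(0.4706), 'w', np.float64(0.1329), np.float64(0.0564), array([ 17., 104.]))
scene (array([ 0.2781, -1.1705]), np.float64(178.1), 'L', np.float64(0.5933), 'w', np.float64(0.2694), np.float64(0.2107), array([106.,  32.]))
wrist
(array([0.6013, 0.2659]), np.float64(-171.7), 'L', np.float64(0.1079), 'w', np.float64(0.0434), np.float64(0.029), array([228., 223.]))
```

View pics/w15.png

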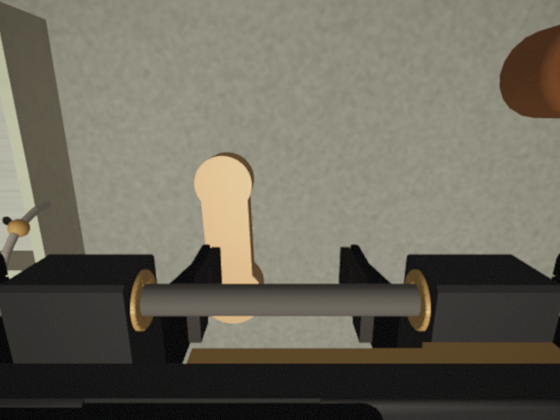

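```bash
python3 - <<'E'
from h import *
goal((.602,.2648,0.026),93.2)
E
```

```text
t=35.70 turn [-1.62  0.   -0.02] shift(after turn) cm [12.08 -1.44 -4.28]
```

>>> jog_arm(targets=[[-1.6,0,0,1,-1.4,-3,6.5],[0,0,0,4,0,-1.3,6.5],[0,0,0,4,0,0,6.5],[0,0,0,0,0,0,6.5]])

```text
time: 36.2
position: [0.5991, 0.2625, 0.0539]
tool_rot: [-1.25, 1.188, 1.254]
ft_force: [0.2, 0.2, 0.4]
grip_width: 0.748
```

```bash
python3 - <<'E'
from h import *
info();shot("wrist","w16")
goal((.602,.2648,0.026),93.2)
E
```

```text
t 36.20 pos [0.5991 0.2625 0.0539] phi 93.24 downz -1.0000 q [ 0.26  0.71 -0.99  1.6   0.63  1.19  0.75] F [0.2 0.2 0.4] grip 0.748
t=36.25 turn [ 0.08 -0.03 -0.12] shift(after turn) cm [ 3.04 -0.18  0.07]
```

View pics/w16.png

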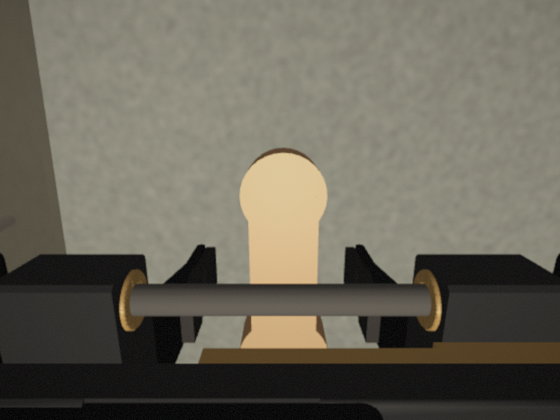

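>>> jog_arm(targets=[[0,0,0,1.8,-0.2,0.1,6.5],[0,0,0,1,0,0,6.5],[0,0,0,0,0,0,6.5],[0,0,0,0,0,0,2.5],[0,0,0,0,0,0,2.5],[0,0,0,0,0,0,2.5],[0,0,0,0,0,0,2.5]], squeeze=35)

```text
time: 37.12
position: [0.6031, 0.2652, 0.0292]
tool_rot: [-1.252, 1.181, 1.251]
ft_force: [0.3, -0.5, 1.4]
grip_width: 0.412
```

```bash
python3 - <<'E'
from h import *
info()
print(b2w(-.018,.106))
goal((*b2w(-.018,.106),0.17),91.74)
E
```

```text
t 37.12 pos [0.6031 0.2652 0.0292] phi 93.32 downz -1.0000 q [ 0.24  0.74 -0.97  1.61  0.66  1.15  0.74] F [ 0.3 -0.5  1.4] grip 0.412
[0.52728971 0.06020457]
t=37.12 turn [ 1.58 -0.01  0.02] shift(after turn) cm [-14.08   8.2  -20.26]
```

>>> jog_arm(targets=[[0,0,0,-2,0,0,2.5],[0,0,0,-4,0,0,2.5],[1.6,0,0,-4,1,0,2.5],[0,0,0,-4,3,0,2.5],[0,0,0,0,3,-3,2.5],[0,0,0,0,1.2,-6,2.5],[0,0,0,0,0,-6,2.5],[0,0,0,0,0,-5.2,2.5],[0,0,0,0,0,0,2.5],[0,0,0,0,0,0,2.5]])

```text
time: 38.38
position: [0.5271, 0.0614, 0.1698]
tool_rot: [-1.232, 1.194, 1.231]
ft_force: [-0.3, 0.4, -1.4]
grip_width: 0.409
```

```bash
python3 - <<'E'
from h import *
info()
goal((*b2w(-.018,.106),0.039),91.74)
shot("wrist","w17")
E
```

```text
t 38.38 pos [0.5271 0.0614 0.1698] phi 91.73 downz -1.0000 q [ 0.91  0.34 -1.24  1.81  0.34  1.24  1.17] F [-0.3  0.4 -1.4] grip 0.409
t=38.38 turn [-0.01  0.01  0.05] shift(after turn) cm [ 1.308e+01 -1.000e-02 -1.200e-01]
```

View pics/w17.png

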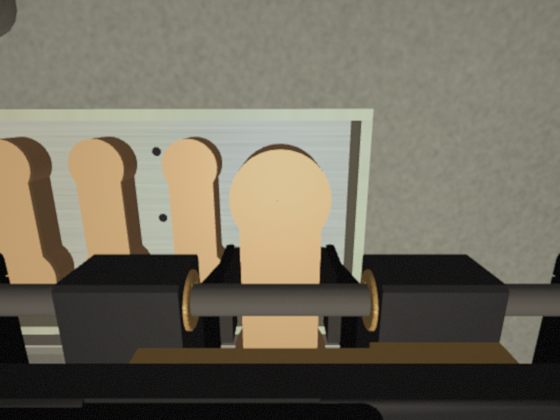

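>>> jog_arm(targets=[[0,0,0,4,0,-0.1,2.5],[0,0,0,4,0,0,2.5],[0,0,0,3,0,0,2.5],[0,0,0,1.3,0,0,2.5],[0,0,0,0.5,0,0,2.5],[0,0,0,0,0,0,2.5]])

```text
time: 39.17
position: [0.5278, 0.0603, 0.0418]
tool_rot: [-1.232, 1.193, 1.231]
ft_force: [-0.2, -0.2, -0.7]
grip_width: 0.407
```

```bash
python3 - <<'E'
from h import *
info()
E
```

```text
t 39.17 pos [0.5278 0.0603 0.0418] phi 91.78 downz -1.0000 q [ 0.76  0.5  -1.09  1.93  0.52  1.03  1.04] F [-0.2 -0.2 -0.7] grip 0.407
```

>>> jog_arm(targets=[[0,0,0,0.3,0,0,2.5],[0,0,0,0,0,0,2.5],[0,0,0,0,0,0,5],[0,0,0,0,0,0,5],[0,0,0,0,0,0,5],[0,0,0,-4,0,0,5],[0,0,0,-5,0,0,5],[0,0,0,-5,1,0,5],[0,0,0,-5,2,0,5],[0,0,0,0,0,0,5]])

```text
time: 40.42
position: [0.4985, 0.0588, 0.2312]
tool_rot: [-1.237, 1.195, 1.223]
ft_force: [0.6, -0.4, -0.5]
grip_width: 0.569
```

```bash
python3 - <<'E'
from h import *
info()
shot("wrist","w18");shot("top","t18");shot("scene","s18")
for s in soles(z=.038): print(s)
E
```

```text
t 40.42 pos [0.4985 0.0588 0.2312] phi 91.64 downz -1.0000 q [ 1.1   0.15 -1.35  1.8   0.15  1.31  1.31] F [ 0.6 -0.4 -0.5] grip 0.569
(array([ 0.5454, -0.0867]), np.float64(3.1), 'L', np.float64(0.1393), 'w', np.float64(0.0509), np.float64(0.0359), array([329., 184.]))
(array([ 0.5478, -0.1602]), np.float64(1.8), 'L', np.float64(0.1395), 'w', np.float64(0.051), np.float64(0.0428), array([357., 183.]))
(array([0.8356, 0.6817]), np.float64(13.8), 'L', np.float64(0.0999), 'w', np.float64(0.0573), np.float64(0.0551), array([41., 78.]))
```

View pics/s18.png

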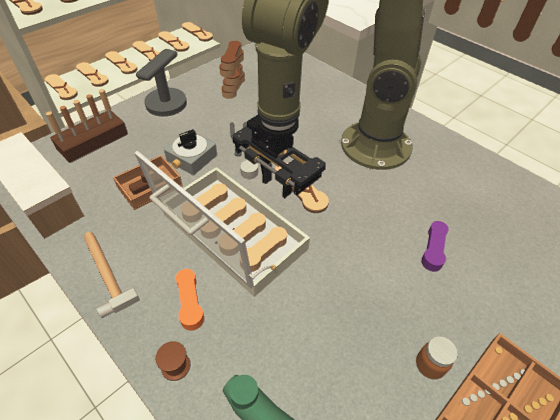

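View pics/t18.png

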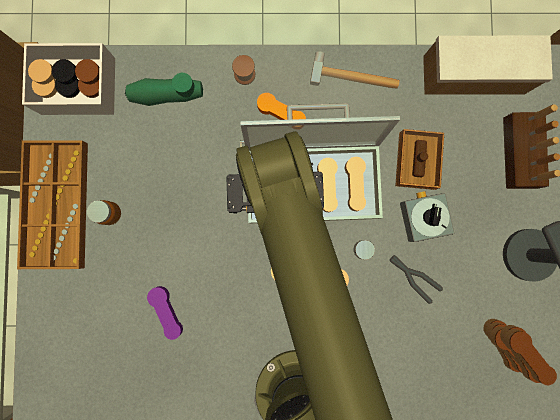

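>>> jog_arm(targets=[[5,0,0,0.5,-1,-1,3],[9,0,0,0.5,-1,-2,3],[9,0,0,0,0,0,3]])

```text
time: 41.0
position: [0.5159, 0.027, 0.2154]
tool_rot: [-0.923, 1.367, 0.931]
ft_force: [-0.6, 2.4, 0.4]
grip_width: 0.37
```

```bash
python3 - <<'E'
from h import *
info()
E
```

```text
t 41.00 pos [0.5159 0.027  0.2154] phi 68.34 downz -1.0000 q [ 1.    0.2  -1.21  1.78  0.19  1.3   0.94] F [-0.6  2.4  0.4] grip 0.370
```

>>> jog_arm(targets=[[9.5,0,0,0,0,0,3],[9.5,0,0,0,0,0,3],[9.5,0,0,0,0,0,3],[9.5,0,0,0,0,0,3],[9.5,0,0,0,0,0,3],[9.5,0,0,0,0,0,3],[9.6,0,0,0,0,0,3],[0,0,0,0,0,0,3]])

```text
time: 42.0
position: [0.5157, 0.029, 0.2162]
tool_rot: [-0.03, 1.574, 0.033]
ft_force: [1.2, -0.8, 0.6]
grip_width: 0.344
```

```bash
python3 - <<'E'
from h import *
info()
goal((*b2w(.143,0),0.30),1.74)
im,d,K,M=shot("top","t19")
for s in soles(im=im,K=K,M=M,z=.038): print(s)
P=cloud(d,K,M)
x,y,z=P[...,0],P[...,1],P[...,2]
bx=(x-BC[0])*np.cos(BA)+(y-BC[1])*np.sin(BA); by=-(x-BC[0])*np.sin(BA)+(y-BC[1])*np.cos(BA)
k=(z>.19)&(z<.26)&(bx>.125)&(bx<.17)&(abs(by)<.09)&(abs(by)<.05);print("bar",np.percentile(bx[k],[0,50,100]),np.percentile(z[k],[5,50,95]),k.sum())
E
```

```text
t 42.00 pos [0.5157 0.029  0.2162] phi 2.29 downz -1.0000 q [ 0.87  0.15 -1.04  1.78  0.13  1.29 -0.17] F [ 1.2 -0.8  0.6] grip 0.344
t=42.00 turn [ 0.55 -0.18 -0.1 ] shift(after turn) cm [-8.38 -7.52 17.36]
(array([0.3256, 0.0406]), np.float64(-168.2), 'L', np.float64(0.0702), 'w', np.float64(0.0342), np.float64(0.0297), array([283., 271.]))
(array([ 0.5478, -0.1604]), np.float64(1.7), 'L', np.float64(0.1395), 'w', np.float64(0.0487), np.float64(0.0404), array([357., 183.]))
(array([0.8356, 0.6818]), np.float64(13.6), 'L', np.float64(0.1), 'w', np.float64(0.0573), np.float64(0.0551), array([41., 78.]))
bar [0.15017164 0.15467083 0.1629515 ] [0.2060573  0.21026224 0.21379403] 232
```

View pics/t19.png

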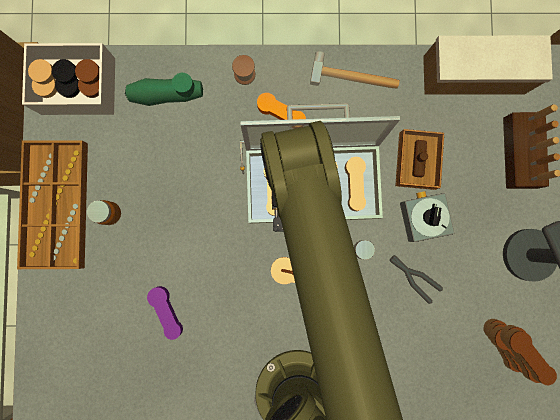

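>>> jog_arm(targets=[[0.5,0,0,0,-3,2,3],[0,0,0,-2,-3,2,3],[0,0,0,-3,-1.3,2,3],[0,0,0,-3,0,1,3],[0,0,0,-1,0,3,3],[0,0,0,0,0,0,3]])

```text
time: 42.8
position: [0.62, -0.0412, 0.307]
tool_rot: [-0.023, 1.571, 0.027]
ft_force: [0.5, 0.7, -0.3]
grip_width: 0.343
```

```bash
python3 - <<'E'
from h import *
info()
goal((*b2w(.1557,0),0.30),1.74)
E
```

```text
t 42.80 pos [ 0.62   -0.0412  0.307 ] phi 1.79 downz -1.0000 q [ 0.76  0.38 -0.97  1.4   0.31  1.52 -0.16] F [ 0.5  0.7 -0.3] grip 0.343
t=42.80 turn [ 0.05 -0.03 -0.14] shift(after turn) cm [ 0.7  -0.18  8.42]
```

>>> jog_arm(targets=[[0,0,0,0,0,4,3],[0,0,0,0,-0.2,4.4,3],[0,0,0,0,0,0,3],[0,0,0,0,0,0,3]])

```text
time: 43.3
position: [0.7016, -0.0404, 0.307]
tool_rot: [-0.024, 1.573, 0.024]
ft_force: [-0.1, 0.3, 0.3]
grip_width: 0.343
```

```bash
python3 - <<'E'
from h import *
info()
goal((*b2w(.1557,0),0.207),1.74)
shot("wrist","w20");shot("scene","s20")
E
```

```text
t 43.30 pos [ 0.7016 -0.0404  0.307 ] phi 1.75 downz -1.0000 q [ 0.58  0.57 -0.91  1.16  0.44  1.61 -0.2 ] F [-0.1  0.3  0.3] grip 0.343
t=43.30 turn [ 0.01 -0.14 -0.03] shift(after turn) cm [10.   -0.01  0.25]
```

View pics/w20.png

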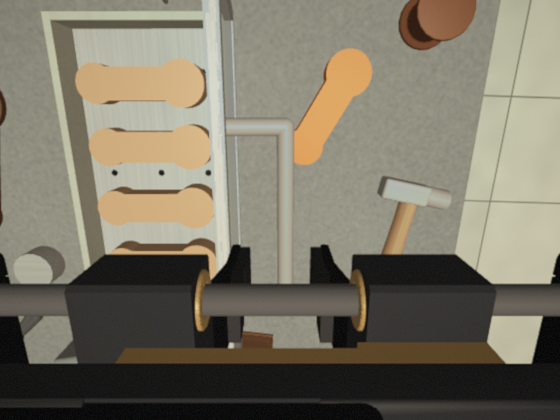

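View pics/s20.png

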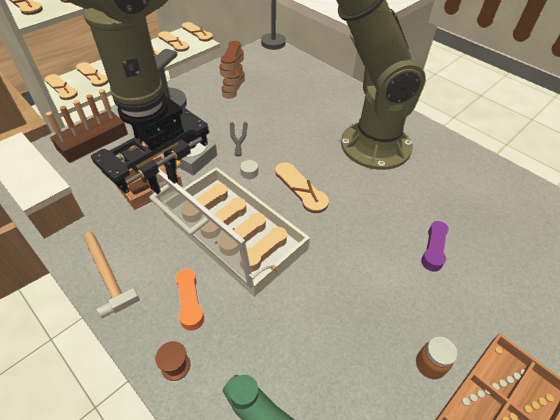

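>>> jog_arm(targets=[[0,0,0,0,0,0.3,2.4],[0,0,0,3,0,0,2.4],[0,0,0,3,0,0,2.4],[0,0,0,2,0,0,2.4],[0,0,0,1.7,0,0,2.4],[0,0,0,0,0,0,2.4]])

```text
time: 44.15
position: [0.705, -0.0412, 0.2099]
tool_rot: [-0.022, 1.573, 0.022]
ft_force: [0.1, -0.5, 0.0]
grip_width: 0.278
```

```bash
python3 - <<'E'
from h import *
info()
goal((*b2w(.1557,0),0.207),1.74)
shot("wrist","w21")
E
```

```text
t 44.15 pos [ 0.705  -0.0412  0.2099] phi 1.62 downz -1.0000 q [ 0.6   0.61 -0.89  1.31  0.47  1.44 -0.23] F [ 0.1 -0.5  0. ] grip 0.278
t=44.15 turn [-0.12 -0.11  0.01] shift(after turn) cm [ 0.29  0.08 -0.09]
```

View pics/w21.png

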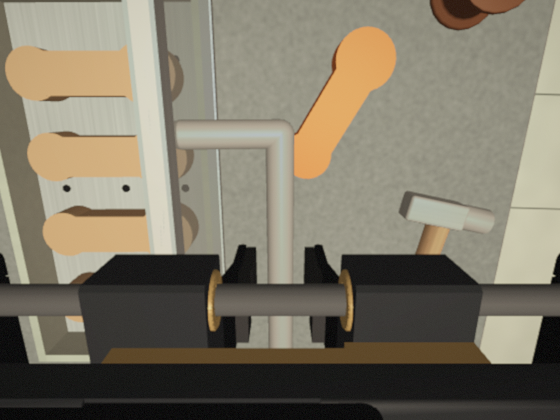

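>>> jog_arm(targets=[[0,0,0,0.4,0,0,2.4],[0,0,0,0,0,0,0.8],[0,0,0,0,0,0,0.8],[0,0,0,0,0,0,0.8]], squeeze=20)

```text
time: 44.7
position: [0.7052, -0.0409, 0.2074]
tool_rot: [-0.023, 1.572, 0.022]
ft_force: [-3.2, 0.3, 2.1]
grip_width: 0.13
```

```bash
python3 - <<'E'
from h import *
info()
s=get_state()
w=s["position"]; e=(w[:2]-BC); bx=e@[np.cos(BA),np.sin(BA)]; print("bx",bx-.095,"z",w[2]-.05)
f=lambda t:np.array([-160*np.cos(t)+48*np.sin(t),160*np.sin(t)+48*np.cos(t)])
ths=np.radians(np.linspace(94.6,30,21)); pr=f(ths[0])
for t in ths[1:]:
    q=f(t); print(np.degrees(t).round(1),"tz %.2f tx %.2f"%((q-pr)[0]/10,-(q-pr)[1]/10),q.round(1)); pr=q
E
```

```text
t 44.70 pos [ 0.7052 -0.0409  0.2074] phi 1.63 downz -1.0000 q [ 0.6   0.61 -0.89  1.31  0.47  1.43 -0.24] F [-3.2  0.3  2.1] grip 0.130
bx 0.061756209797363404 z 0.1573841905851982
91.4 tz -0.89 tx -0.32 [ 51.8 158.8]
88.1 tz -0.90 tx -0.27 [ 42.8 161.5]
84.9 tz -0.92 tx -0.22 [ 33.6 163.6]
81.7 tz -0.93 tx -0.16 [ 24.3 165.3]
78.4 tz -0.94 tx -0.11 [ 15.  166.4]
75.2 tz -0.94 tx -0.06 [  5.6 167. ]
72.0 tz -0.94 tx -0.00 [ -3.8 167. ]
68.8 tz -0.94 tx 0.05 [-13.2 166.5]
65.5 tz -0.94 tx 0.10 [-22.6 165.5]
62.3 tz -0.93 tx 0.15 [-31.9 164. ]
59.1 tz -0.92 tx 0.21 [-41.1 161.9]
55.8 tz -0.91 tx 0.26 [-50.1 159.3]
52.6 tz -0.89 tx 0.31 [-59.  156.3]
49.4 tz -0.87 tx 0.36 [-67.7 152.7]
46.2 tz -0.85 tx 0.41 [-76.2 148.6]
42.9 tz -0.83 tx 0.45 [-84.5 144.1]
39.7 tz -0.80 tx 0.50 [-92.5 139.1]
36.5 tz -0.77 tx 0.54 [-100.2  133.7]
33.2 tz -0.74 tx 0.59 [-107.5  127.8]
30.0 tz -0.70 tx 0.63 [-114.6  121.6]
```

>>> jog_arm(targets=[[0,0,0,-0.3,0,-0.9,0.8],[0,0,0,-0.25,0,-0.9,0.8],[0,0,0,-0.2,0,-0.9,0.8],[0,0,0,-0.15,0,-0.95,0.8],[0,0,0,-0.1,0,-0.95,0.8],[0,0,0,-0.05,0,-0.95,0.8],[0,0,0,0,0,-0.95,0.8],[0,0,0,0.05,0,-0.95,0.8],[0,0,0,0.1,0,-0.95,0.8],[0,0,0,0,0,0,0.8]])

```text
time: 45.95
position: [0.6237, -0.0433, 0.2189]
tool_rot: [-0.023, 1.563, 0.021]
ft_force: [1.7, -0.2, 8.0]
grip_width: 0.131
```

```bash
cat >> h.py <<'E'
def barpos():
    w=np.array(get_state()["position"]); e=(w[:2]-BC); b=e@[np.cos(BA),np.sin(BA)]-.095; z=w[2]-.05
    r=np.hypot(b,z); a=np.degrees(np.arctan2(z,-b)-np.arctan2(48,160)); print("bar rel mm %.1f %.1f r %.1f (167.0) theta %.1f"%(b*1e3,z*1e3,r*1e3,a))
E
python3 - <<'E'
from h import *
info(); barpos(); shot("scene","s22")
E
```

```text
t 45.95 pos [ 0.6237 -0.0433  0.2189] phi 1.61 downz -1.0000 q [ 0.76  0.43 -0.96  1.53  0.36  1.36 -0.2 ] F [ 1.7 -0.2  8. ] grip 0.131
bar rel mm -19.8 168.9 r 170.1 (167.0) theta 66.6
```

View pics/s22.png

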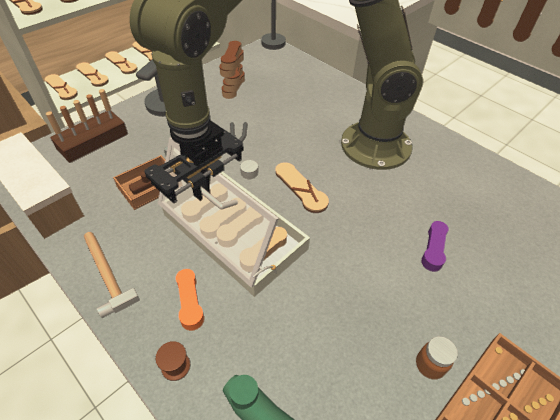

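>>> jog_arm(targets=[[0,0,0,0.2,0,-0.95,0.8],[0,0,0,0.25,0,-0.9,0.8],[0,0,0,0.3,0,-0.9,0.8],[0,0,0,0.3,0,-0.9,0.8],[0,0,0,0.35,0,-0.85,0.8],[0,0,0,0.4,0,-0.85,0.8],[0,0,0,0.45,0,-0.85,0.8],[0,0,0,0.5,0,-0.8,0.8],[0,0,0,0,0,0,0.8]])

```text
time: 47.12
position: [0.5522, -0.0455, 0.19]
tool_rot: [-0.024, 1.568, 0.021]
ft_force: [-1.7, -1.0, 6.5]
grip_width: 0.125
```

```bash
python3 - <<'E'
from h import *
info(); barpos()
E
```

```text
t 47.12 pos [ 0.5522 -0.0455  0.19  ] phi 1.61 downz -1.0000 q [ 0.91  0.28 -1.01  1.74  0.25  1.26 -0.13] F [-1.7 -1.   6.5] grip 0.125
bar rel mm -91.3 140.0 r 167.2 (167.0) theta 40.2
```

>>> jog_arm(targets=[[0,0,0,0.5,0,-0.8,0.8],[0,0,0,0.45,0,-0.65,0.8],[0,0,0,0,0,0,0.8],[0,0,0,0,0,0,0.8]])

```text
time: 47.62
position: [0.5376, -0.0459, 0.1792]
tool_rot: [-0.022, 1.57, 0.022]
ft_force: [3.5, -1.1, 1.6]
grip_width: 0.128
```

```bash
python3 - <<'E'
from h import *
info(); barpos()
im,d,K,M=shot("scene","s23"); cv2.imwrite("pics/s23c.png",cv2.resize(im[170:300,140:320,::-1],None,fx=4.4,fy=4.4,interpolation=cv2.INTER_CUBIC))
P=cloud(d,K,M); bx=(P[...,0]-BC[0])*np.cos(BA)+(P[...,1]-BC[1])*np.sin(BA); by=-(P[...,0]-BC[0])*np.sin(BA)+(P[...,1]-BC[1])*np.cos(BA); z=P[...,2]
# frame side at by 0.16..0.176
for lo,hi in((.160,.175),(-.175,-.16)):
  m=(by>lo)&(by<hi)&(bx>-.1)&(bx<.1)&(z>.07)&(z<.2)
  if m.sum()>10:
    A=np.c_[bx[m],z[m]]; 
    b=np.polyfit(bx[m],z[m],1); print(lo,m.sum(),"slope angle",np.degrees(np.arctan(-b[0])),"z at hinge",np.polyval(b,.095)); print(A[::max(1,len(A)//15)].round(3).tolist())
E
```

```text
t 47.62 pos [ 0.5376 -0.0459  0.1792] phi 1.61 downz -1.0000 q [ 0.94  0.26 -1.02  1.78  0.23  1.23 -0.12] F [ 3.5 -1.1  1.6] grip 0.128
bar rel mm -105.9 129.2 r 167.1 (167.0) theta 34.0
0.16 452 slope angle 33.81760708144958 z at hinge 0.05832084236318798
[[-0.058, 0.161], [-0.051, 0.156], [-0.036, 0.148], [-0.036, 0.147], [-0.025, 0.142], [-0.014, 0.133], [-0.008, 0.126], [0.004, 0.117], [0.002, 0.116], [0.021, 0.113], [0.031, 0.106], [0.032, 0.102], [0.043, 0.096], [0.055, 0.088], [0.052, 0.082], [0.074, 0.073]]
-0.175 247 slope angle 33.76599516161698 z at hinge 0.05949560060363797
[[-0.059, 0.161], [-0.054, 0.159], [-0.05, 0.151], [-0.036, 0.147], [-0.024, 0.139], [-0.026, 0.138], [0.01, 0.117], [0.013, 0.113], [0.026, 0.111], [0.035, 0.101], [0.036, 0.099], [0.046, 0.094], [0.057, 0.084], [0.065, 0.079], [0.061, 0.079], [0.071, 0.075]]
```

View pics/s23c.png

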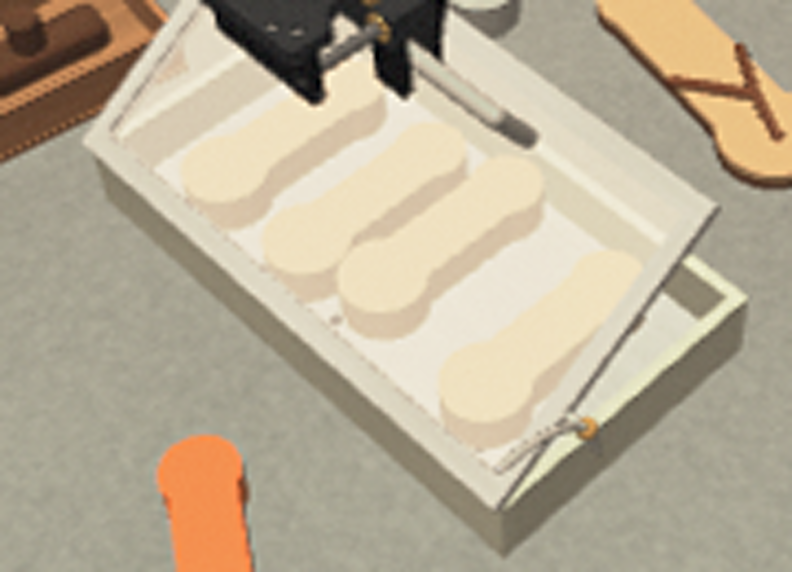

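>>> jog_arm(targets=[[0,0,0,0.4,0,-0.4,0.8],[0,0,0,0.35,0,-0.4,0.8],[0,0,0,0,0,0,0.8],[0,0,0,0,0,0,0.8]])

```text
time: 48.18
position: [0.5286, -0.0461, 0.1709]
tool_rot: [-0.022, 1.572, 0.022]
ft_force: [2.9, -1.2, -1.1]
grip_width: 0.129
```

```bash
cat >> h.py <<'E'
def cover(name=None):
    out=[]
    for n in ("scene","top"):
        im,d,K,M=shot(n,(name+n[0]) if name else None)
        P=cloud(d,K,M); bx=(P[...,0]-BC[0])*np.cos(BA)+(P[...,1]-BC[1])*np.sin(BA); by=-(P[...,0]-BC[0])*np.sin(BA)+(P[...,1]-BC[1])*np.cos(BA); z=P[...,2]
        for lo,hi in((.160,.175),(-.175,-.16)):
            m=(by>lo)&(by<hi)&(bx>-.09)&(bx<.08)&(z>.06)&(z<.2)
            for _ in range(3):
                if m.sum()<20: break
                b=np.polyfit(bx[m],z[m],1); m=m&(abs(z-np.polyval(b,bx))<.004)
            if m.sum()>20: print(n,lo,m.sum(),"theta %.2f"%np.degrees(np.arctan(-b[0])),"z at hinge %.4f"%np.polyval(b,.095))
        if n=="scene" and name: cv2.imwrite(f"pics/{name}c.png",cv2.resize(im[170:300,140:320,::-1],None,fx=4.4,fy=4.4,interpolation=cv2.INTER_CUBIC))
E
python3 - <<'E'
from h import *
info(); barpos(); cover("c24")
E
```

```text
t 48.17 pos [ 0.5286 -0.0461  0.1709] phi 1.61 downz -1.0000 q [ 0.95  0.24 -1.02  1.81  0.22  1.21 -0.11] F [ 2.9 -1.2 -1.1] grip 0.129
bar rel mm -114.9 120.9 r 166.8 (167.0) theta 29.8
scene 0.16 417 theta 29.61 z at hinge 0.0586
scene -0.175 255 theta 29.65 z at hinge 0.0592
top 0.16 311 theta 29.77 z at hinge 0.0593
top -0.175 84 theta 28.46 z at hinge 0.0641
```

View pics/c24c.png

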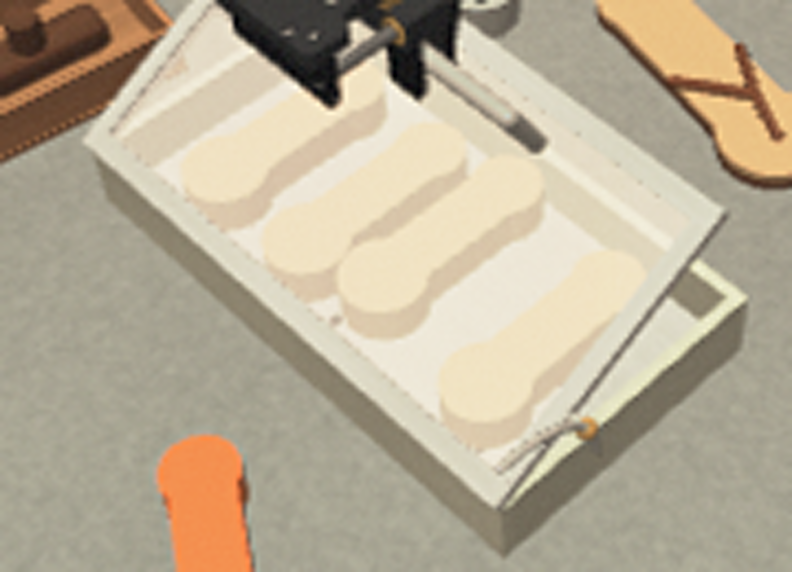

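View pics/c24t.png

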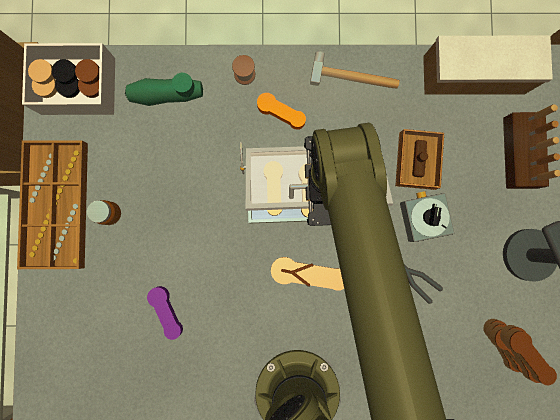

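>>> jog_arm(targets=[[0,0,0,0,0,0,2.6],[0,0,0,0,0,0,2.6],[0,0,0,0,0,0,2.6],[0,0,0,-2,0,0,2.6],[0,0,0,-3,0,0,2.6],[0,0,0,-3,-1,0,4],[0,0,0,0,-4,0,4],[0,0,0,0,-6,0,4],[0,0,0,0,-6,0,4],[0,0,0,0,0,0,4]])

```text
time: 49.52
position: [0.5329, -0.2229, 0.252]
tool_rot: [-0.015, 1.571, 0.013]
ft_force: [-0.6, 1.3, 0.0]
grip_width: 0.456
```

```bash
python3 - <<'E'
from h import *
info(); cover("c25")
shot("wrist","w25")
E
```

```text
t 49.52 pos [ 0.5329 -0.2229  0.252 ] phi 1.04 downz -1.0000 q [ 1.14  0.28 -0.94  1.6   0.23  1.38  0.2 ] F [-0.6  1.3  0. ] grip 0.456
scene 0.16 415 theta 29.68 z at hinge 0.0584
scene -0.175 290 theta 29.51 z at hinge 0.0592
top 0.16 314 theta 29.83 z at hinge 0.0592
top -0.175 315 theta 29.67 z at hinge 0.0600
```

View pics/w25.png

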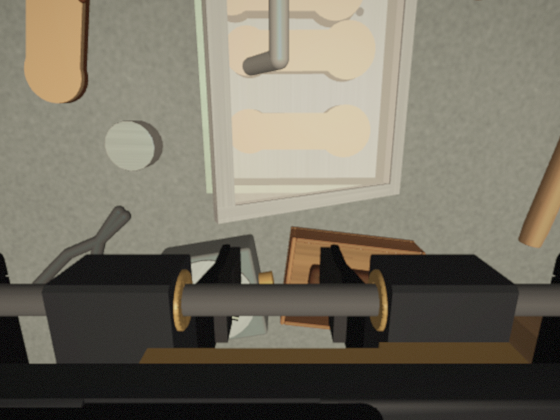

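View pics/c25c.png

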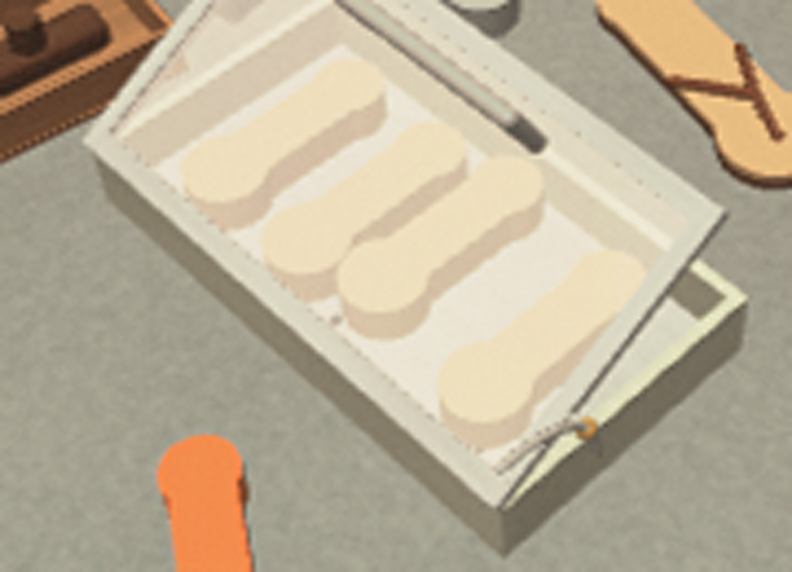

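```bash
python3 - <<'E'
from h import *
for n in("top","scene"):
    im,d,K,M=shot(n,"f26"+n)
    hsv=cv2.cvtColor(im,cv2.COLOR_RGB2HSV)
    P=plane(K,M,np.stack(np.meshgrid(range(560),range(420)),-1).reshape(-1,2),.038).reshape(420,560,3)
    bx=(P[...,0]-BC[0])*np.cos(BA)+(P[...,1]-BC[1])*np.sin(BA); by=-(P[...,0]-BC[0])*np.sin(BA)+(P[...,1]-BC[1])*np.cos(BA)
    reg=(abs(bx)<.087)&(abs(by)<.167)
    m=((hsv[...,1]>38)&(hsv[...,2]>200)&(hsv[...,0]<28)&reg).astype(np.uint8)
    m=cv2.morphologyEx(m,cv2.MORPH_OPEN,np.ones((2,2)))
    for c in cv2.findContours(m,cv2.RETR_EXTERNAL,cv2.CHAIN_APPROX_NONE)[0]:
        if cv2.contourArea(c)<150: continue
        q=np.array([[bx[v,u],by[v,u]] for u,v in c[:,0]])*1000
        print(n,cv2.contourArea(c),"x",q[:,0].min().round(),q[:,0].max().round(),"y",q[:,1].min().round(),q[:,1].max().round(),cv2.minAreaRect(q.astype(np.float32)))
im=cv2.imread("pics/f26top.png"); cv2.imwrite("pics/f26tc.png",cv2.resize(im[130:240,230:460],None,fx=3.4,fy=3.4,interpolation=cv2.INTER_CUBIC))
E
```

```text
top 160.0 x -47.0 -14.0 y -9.0 31.0 ((-30.86806869506836, 10.939098358154297), (39.716373443603516, 31.846038818359375), 88.07083129882812)
top 152.0 x -47.0 -14.0 y -61.0 -24.0 ((-30.02794075012207, -43.162437438964844), (37.05663299560547, 31.868244171142578), 88.0718994140625)
top 591.5 x -47.0 63.0 y 78.0 129.0 ((8.346092224121094, 104.78805541992188), (50.37356948852539, 109.20358276367188), 88.06978607177734)
top 681.0 x 1.0 69.0 y -68.0 36.0 ((34.96087646484375, -15.784133911132812), (67.4155044555664, 104.45198822021484), 0.7073467373847961)
top 990.0 x -47.0 79.0 y -163.0 -91.0 ((16.005462646484375, -126.93202209472656), (71.1447982788086, 125.28449249267578), 89.83524322509766)
scene 4435.5 x -86.0 78.0 y -162.0 147.0 ((-4.380989074707031, -7.4128265380859375), (309.5111083984375, 164.16688537597656), 89.91690063476562)
```

View pics/f26tc.png

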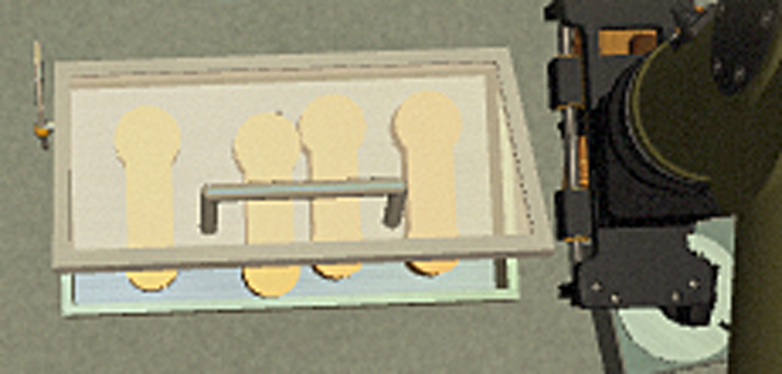

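>>> jog_arm(targets=[[0,0,0,-1,5,-1,4],[0,0,0,0,5,-1,4],[0,0,0,0,0,0,4]])

```text
time: 50.15
position: [0.5111, -0.1098, 0.2625]
tool_rot: [-0.032, 1.57, 0.029]
ft_force: [0.5, -1.0, 0.2]
grip_width: 0.462
```

```bash
python3 - <<'E'
from h import *
info()
shot("wrist","w27")
E
```

```text
t 50.15 pos [ 0.5111 -0.1098  0.2625] phi 2.21 downz -1.0000 q [ 1.12  0.12 -1.02  1.71  0.11  1.37  0.12] F [ 0.5 -1.   0.2] grip 0.462
```

View pics/w27.png

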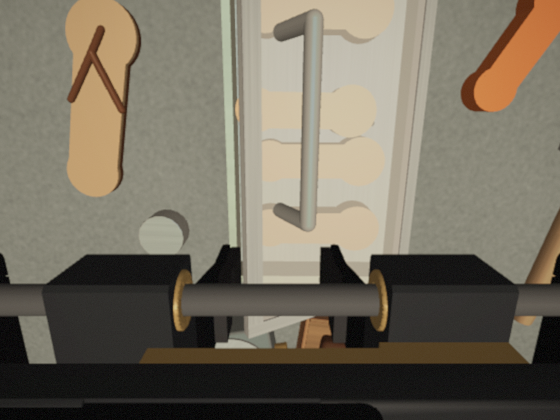

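>>> jog_arm(targets=[[0,0,0,0,-4,0,6],[0,0,0,0,-6,-1,6],[0,0,0,0,-6,-1,6],[0,0,0,0,-6,-1,6],[0,0,0,0,-6,-2,6],[0,0,0,1,-3,0,6],[0,0,0,0,0,0,6],[0,0,0,0,0,0,6]])

```text
time: 51.2
position: [0.4707, -0.4261, 0.2514]
tool_rot: [-0.022, 1.571, 0.024]
ft_force: [1.4, 0.3, -0.9]
grip_width: 0.688
```

```bash
python3 - <<'E'
from h import *
info()
im,d,K,M=shot("wrist","w28"); np.savez("pics/w28.npz",d=d,K=K,M=M)
E
```

```text
t 51.20 pos [ 0.4707 -0.4261  0.2514] phi 1.69 downz -1.0000 q [ 1.32  0.39 -0.82  1.45  0.29  1.42  0.52] F [ 1.4  0.3 -0.9] grip 0.688
```

View pics/w28.png

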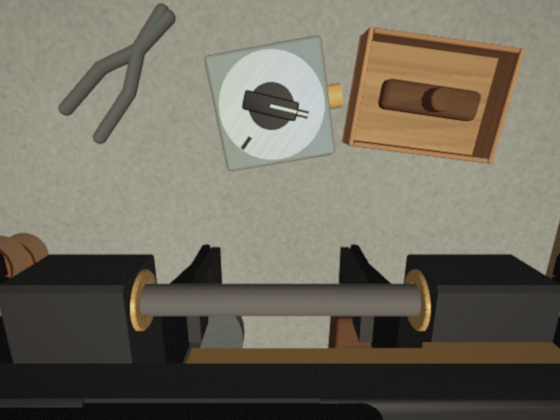

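```bash
python3 - <<'E'
from h import *
im=cv2.imread("pics/w28.png"); cv2.imwrite("pics/w28c.png",cv2.resize(im[30:180,195:345],None,fx=4,fy=4,interpolation=cv2.INTER_CUBIC))
f=np.load("pics/w28.npz"); P=cloud(f["d"],f["K"],f["M"]); z=P[...,2]
m=(abs(P[...,0]-.46)<.05)&(abs(P[...,1]+.345)<.05)
for lo,hi in((.045,.053),(.053,.06),(.06,.07),(.07,.08),(.08,.09),(.092,.105)):
    k=m&(z>lo)&(z<hi); print(lo,hi,k.sum(),P[k].mean(0).round(4) if k.sum() else "")
k=m&(z>.092)&(z<.105); print("bar",cv2.minAreaRect((P[k][:,:2]*1000).astype(np.float32)))
k=m&(z>.045)&(z<.06); print("disc",cv2.minEnclosingCircle((P[k][:,:2]*1000).astype(np.float32)),np.median(z[k]))
E
```

```text
0.045 0.053 6976 [ 0.4605 -0.3422  0.0514]
0.053 0.06 2259 [ 0.4597 -0.3454  0.0535]
0.06 0.07 847 [ 0.4602 -0.3469  0.0681]
0.07 0.08 96 [ 0.4867 -0.3522  0.0722]
0.08 0.09 0 
0.092 0.105 1118 [ 0.4603 -0.347   0.098 ]
bar ((460.17626953125, -346.9720458984375), (16.029563903808594, 46.007041931152344), 78.85040283203125)
disc ((460.7356262207031, -346.0316467285156), 67.44306945800781) 0.05232999683926892
```

View pics/w28c.png

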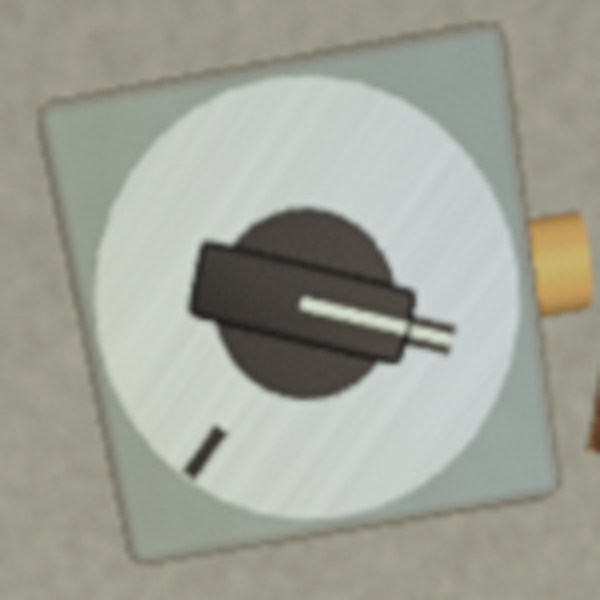

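```bash
python3 - <<'E'
from h import *
f=np.load("pics/w28.npz"); im=cv2.imread("pics/w28.png"); K,M=f["K"],f["M"]
g=cv2.cvtColor(im,cv2.COLOR_BGR2GRAY)
m=np.zeros_like(g); m[130:155,235:258]=(g[130:155,235:258]<110)
v,u=np.nonzero(m); c=np.array([.4602,-.347])
q=plane(K,M,np.c_[u,v],.054)[:,:2]; ce=q.mean(0); 
_,_,V=np.linalg.svd(q-ce); print(len(u),"tick centre",ce,"r",np.linalg.norm(ce-c),"angle",np.degrees(np.arctan2(*(ce-c)[::-1])),"axis dir",np.degrees(np.arctan2(V[0,1],V[0,0])), "rmin",np.linalg.norm(q-c,axis=1).min(),np.linalg.norm(q-c,axis=1).max())
P=cloud(f["d"],K,M); k=(P[...,2]>.07)&(P[...,2]<.08)&(abs(P[...,0]-.46)<.05)&(abs(P[...,1]+.345)<.05)
n=P[k][:,:2].mean(0)-c; print("nose",np.degrees(np.arctan2(n[1],n[0])))
goal((.4602,-.347,.25),78.85); goal((.4602,-.347,.25),78.85-180)
E
```

```text
39 tick centre [ 0.43672283 -0.38174468] r 0.041932929182189 angle -124.0471103618877 axis dir -125.16792812584247 rmin 0.03574300105888416 0.048362898074383036
nose -11.019214498910555
t=51.25 turn [-7.71e+01  3.00e-02 -0.00e+00] shift(after turn) cm [0.18 2.58 7.5 ]
t=51.25 turn [ 1.029e+02 -0.000e+00 -4.000e-02] shift(after turn) cm [ 0.18 -2.58 -7.5 ]
```

>>> jog_arm(targets=[[-9.65,0,0,0,0,0,4],[-9.65,0,0,0,0,0,4],[-9.65,0,0,0,0,0,4],[-9.65,0,0,0,0,0,4],[-9.65,0,0,0,0,0,4],[-9.65,0,0,0,0,0,4],[-9.6,0,0,0,0,0,4],[-9.6,0,0,0,0,0,4],[0,0,0,0,1.3,4,4],[0,0,0,2,1.3,3.5,4]])

```text
time: 52.5
position: [0.4612, -0.3458, 0.2331]
tool_rot: [-1.068, 1.294, 1.062]
ft_force: [1.0, 0.2, 0.0]
grip_width: 0.458
```

>>> jog_arm(targets=[[0,0,0,4,0,0,4],[0,0,0,3,0,0,4],[0,0,0,0,0,0,4],[0,0,0,0,0,0,4]])

```text
time: 53.0
position: [0.4605, -0.3481, 0.1631]
tool_rot: [-1.066, 1.295, 1.062]
ft_force: [1.4, 0.1, 0.1]
grip_width: 0.456
```

```bash
python3 - <<'E'
from h import *
info(); shot("wrist","w29")
goal((.4602,-.347,.091),78.85)
E
```

```text
t 53.00 pos [ 0.4605 -0.3481  0.1631] phi 78.80 downz -1.0000 q [ 1.49  0.42 -1.1   1.71  0.39  1.25  1.68] F [1.4 0.1 0.1] grip 0.456
t=53.05 turn [-0.07 -0.08  0.13] shift(after turn) cm [7.24 0.07 0.13]
```

View pics/w29.png

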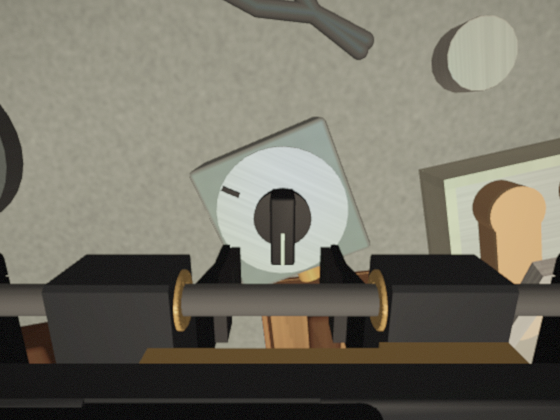

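>>> jog_arm(targets=[[0,0,0,3,0,0.1,4],[0,0,0,3,0.1,0,4],[0,0,0,1.1,0,0,4],[0,0,0,0,0,0,4],[0,0,0,0,0,0,4]])

```text
time: 53.68
position: [0.4596, -0.3478, 0.0921]
tool_rot: [-1.065, 1.295, 1.061]
ft_force: [0.3, 0.6, 0.0]
grip_width: 0.458
```

```bash
python3 - <<'E'
from h import *
info(); 
goal((.4602,-.347,.091),78.85)
E
```

```text
t 53.67 pos [ 0.4596 -0.3478  0.0921] phi 78.73 downz -1.0000 q [ 1.44  0.49 -1.04  1.78  0.47  1.14  1.63] F [0.3 0.6 0. ] grip 0.458
t=53.67 turn [-0.12 -0.06  0.12] shift(after turn) cm [ 0.11 -0.04  0.08]
```

>>> jog_arm(targets=[[0,0,0,0,0,0.1,1],[0,0,0,0,0,0,1],[0,0,0,0,0,0,1],[0,0,0,0,0,0,1]], squeeze=30)

```text
time: 54.18
position: [0.4588, -0.3463, 0.0907]
tool_rot: [-1.063, 1.296, 1.063]
ft_force: [0.7, -0.6, 1.0]
grip_width: 0.182
```

>>> jog_arm(targets=[[8,0,0,0,0,0,1],[8,0,0,0,0,0,1],[8,0,0,0,0,0,1],[8,0,0,0,0,0,1],[8,0,0,0,0,0,1],[8,0,0,0,0,0,1],[0,0,0,0,0,0,1]])

```text
time: 55.05
position: [0.4595, -0.3454, 0.0907]
tool_rot: [-0.422, 1.528, 0.422]
ft_force: [1.8, 2.4, 1.1]
grip_width: 0.183
```

```bash
python3 - <<'E'
from h import *
info(); print(get_state()["torque"])
goal((.4602,-.347,.091),78.85-113.2)
shot("wrist","w30")
E
```

```text
t 55.05 pos [ 0.4595 -0.3454  0.0907] phi 30.85 downz -1.0000 q [ 1.32  0.42 -0.87  1.79  0.36  1.1   0.87] F [1.8 2.4 1.1] grip 0.183
[ 0.49183197 -0.40864476 -0.08184781]
t=55.05 turn [ 6.52e+01  5.00e-02 -3.00e-02] shift(after turn) cm [-0.03 -0.1   0.15]
```

View pics/w30.png

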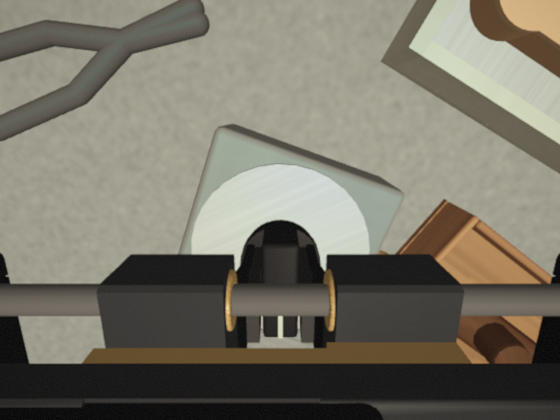

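>>> jog_arm(targets=[[8,0,0,0,0,0,1],[8,0,0,0,0,0,1],[8,0,0,0,0,0,1],[8,0,0,0,0,0,1],[8,0,0,0,0,0,1],[8,0,0,0,0,0,1],[8,0,0,0,0,0,1],[6,0,0,0,0,0,1],[0,0,0,0,0,0,1],[0,0,0,0,0,0,1]])

```text
time: 56.35
position: [0.4609, -0.3454, 0.0907]
tool_rot: [0.426, 1.525, -0.423]
ft_force: [5.1, 1.3, -1.2]
grip_width: 0.183
```

```bash
python3 - <<'E'
from h import *
info()
goal((.4602,-.347,.091),78.85-113.2)
shot("wrist","w31"); im,d,K,M=shot("top","t31"); cv2.imwrite("pics/t31c.png",cv2.resize(im[180:250,395:465,::-1],None,fx=8,fy=8,interpolation=cv2.INTER_CUBIC))
im,d,K,M=shot("scene"); cv2.imwrite("pics/s31c.png",cv2.resize(im[115:180,150:230,::-1],None,fx=8,fy=8,interpolation=cv2.INTER_CUBIC))
E
```

```text
t 56.35 pos [ 0.4609 -0.3454  0.0907] phi -31.07 downz -1.0000 q [ 1.17  0.36 -0.68  1.79  0.25  1.07 -0.14] F [ 5.1  1.3 -1.2] grip 0.183
t=56.35 turn [ 3.28  0.17 -0.14] shift(after turn) cm [-0.03 -0.17  0.03]
```

View pics/w31.png

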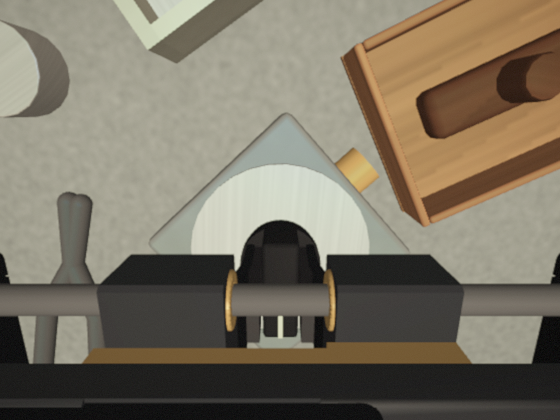

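View pics/t31c.png

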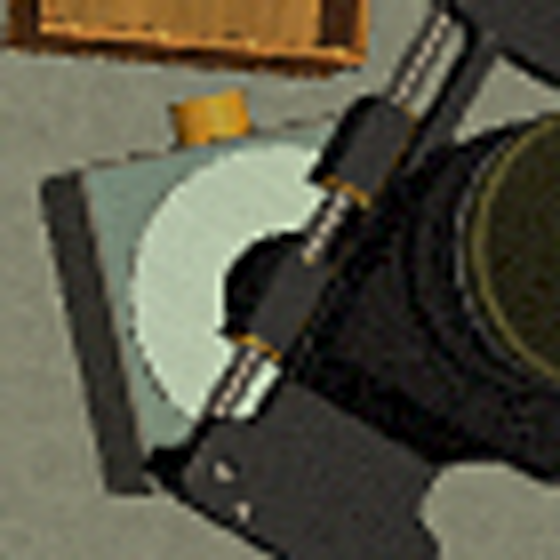

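View pics/s31c.png

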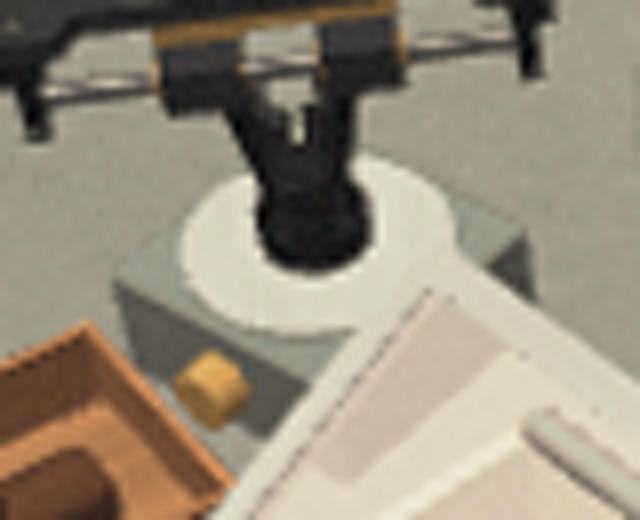

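>>> jog_arm(targets=[[1.6,0,0,0,0,0,1],[1.7,0,0,0,0,0,1],[0,0,0,0,0,0,1],[0,0,0,0,0,0,1],[0,0,0,0,0,0,4],[0,0,0,0,0,0,4],[0,0,0,0,0,0,4],[0,0,0,-3,0,0,4],[0,0,0,-5,0,0,4],[0,0,0,-4,-2,0,4]])

```text
time: 57.75
position: [0.4484, -0.3615, 0.2125]
tool_rot: [0.47, 1.518, -0.47]
ft_force: [0.0, -0.5, 0.0]
grip_width: 0.458
```

>>> jog_arm(targets=[[0,0,0,0,-4,0,4],[0,0,0,0,0,0,4],[0,0,0,0,0,0,4]])

```text
time: 58.12
position: [0.4245, -0.3953, 0.2102]
tool_rot: [0.473, 1.519, -0.472]
ft_force: [0.2, 0.6, 0.6]
grip_width: 0.457
```

```bash
python3 - <<'E'
from h import *
info()
im,d,K,M=shot("wrist","w32"); np.savez("pics/w32.npz",d=d,K=K,M=M)
P=cloud(d,K,M); z=P[...,2]
m=(abs(P[...,0]-.46)<.05)&(abs(P[...,1]+.346)<.05)
k=m&(z>.092)&(z<.106); print("bar",k.sum(),P[k].mean(0),cv2.minAreaRect((P[k][:,:2]*1000).astype(np.float32)))
c=P[k].mean(0)[:2]
k=m&(z>.0705)&(z<.08); n=P[k][:,:2].mean(0)-c; print("nose",k.sum(),np.degrees(np.arctan2(n[1],n[0])))
E
```

```text
t 58.12 pos [ 0.4245 -0.3953  0.2102] phi -34.59 downz -1.0000 q [ 1.27  0.25 -0.66  1.65  0.16  1.29 -0.02] F [0.2 0.6 0.6] grip 0.457
bar 1437 [ 0.46112863 -0.34616098  0.09799937] ((460.6202697753906, -346.7761535644531), (45.366580963134766, 15.969306945800781), 55.992286682128906)
nose 81 -124.0294147757631
```

View pics/w32.png

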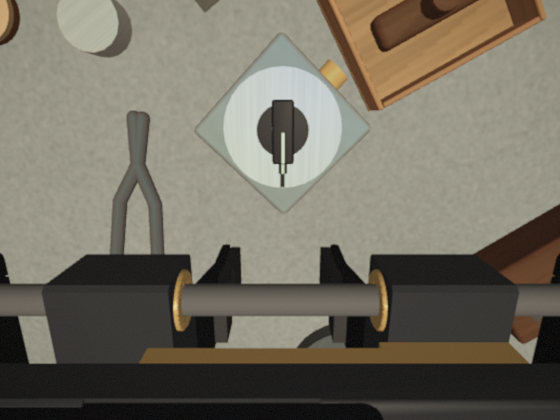

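```bash
python3 - <<'E'
from h import *
im=cv2.imread("pics/w32.png"); cv2.imwrite("pics/w32c.png",cv2.resize(im[85:200,230:340],None,fx=6,fy=5,interpolation=cv2.INTER_CUBIC))
f=np.load("pics/w32.npz");K,M=f["K"],f["M"]; g=cv2.cvtColor(im,cv2.COLOR_BGR2GRAY)
v,u=np.nonzero(g[176:190,270:296]<110); q=plane(K,M,np.c_[u+270,v+176],.054)[:,:2]; c=np.array([.4608,-.3465]); ce=q.mean(0)
print(len(u),"tick",np.degrees(np.arctan2(*(ce-c)[::-1])),np.linalg.norm(ce-c),(u+270).mean())
goal((.4605,-.3463,.0905),-34.3)
E
```

```text
33 tick -124.25211415434134 0.044833597334444385 282.0
t=58.17 turn [-0.21 -0.04 -0.04] shift(after turn) cm [11.97  6.    0.2 ]
```

View pics/w32c.png

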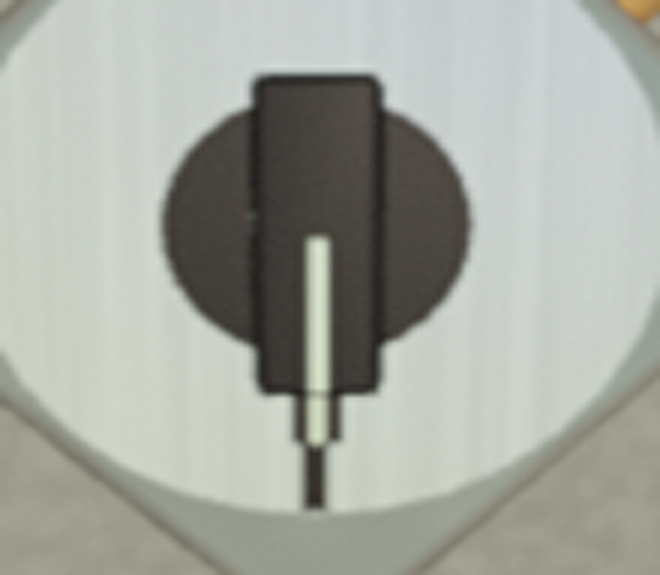

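>>> jog_arm(targets=[[-0.3,0,0,0,3,0.1,4],[0,0,0,0,3,0.1,4],[0,0,0,4,0,0,4],[0,0,0,4,0,0,4],[0,0,0,2.5,0,0,4],[0,0,0,1.2,0,0,4],[0,0,0,0,0,0,4],[0,0,0,0,0,0,4]])

```text
time: 59.18
position: [0.4612, -0.3475, 0.0948]
tool_rot: [0.468, 1.518, -0.469]
ft_force: [0.7, -0.4, -0.1]
grip_width: 0.458
```

```bash
python3 - <<'E'
from h import *
info(); goal((.4605,-.3463,.0905),-34.3)
E
```

```text
t 59.17 pos [ 0.4612 -0.3475  0.0948] phi -34.25 downz -1.0000 q [ 1.17  0.36 -0.67  1.79  0.25  1.08 -0.19] F [ 0.7 -0.4 -0.1] grip 0.458
t=59.17 turn [0.05 0.12 0.01] shift(after turn) cm [ 0.43  0.06 -0.13]
```

>>> jog_arm(targets=[[0,0,0,0.4,0,-0.1,4],[0,0,0,0,0,0,4],[0,0,0,0,0,0,1],[0,0,0,0,0,0,1],[0,0,0,0,0,0,1],[0,0,0,0,0,0,1]], squeeze=30)

```text
time: 59.92
position: [0.4599, -0.3471, 0.0897]
tool_rot: [0.468, 1.518, -0.469]
ft_force: [1.0, -1.8, -0.4]
grip_width: 0.185
```

>>> jog_arm(targets=[[0,0,0,-0.3,0,0,1],[0,0,0,-0.3,0,0,1],[0,0,0,-0.3,0,0,1],[0,0,0,-0.3,0,0,1],[0,0,0,-0.2,0,0,1],[0,0,0,0,0,0,1]])

```text
time: 60.68
position: [0.4598, -0.347, 0.1037]
tool_rot: [0.468, 1.518, -0.469]
ft_force: [5.4, -2.7, -5.1]
grip_width: 0.174
```

```bash
python3 - <<'E'
from h import *
info()
E
```

```text
t 60.67 pos [ 0.4598 -0.347   0.1037] phi -34.28 downz -1.0000 q [ 1.17  0.35 -0.67  1.78  0.24  1.1  -0.18] F [ 5.4 -2.7 -5.1] grip 0.174
```

>>> jog_arm(targets=[[0,0,0,-0.2,0,0,1],[0,0,0,-0.1,0,0,1],[0,0,0,0,0,0,1]])

```text
time: 61.05
position: [0.4596, -0.347, 0.1039]
tool_rot: [0.469, 1.518, -0.468]
ft_force: [10.3, -6.3, -22.2]
grip_width: 0.179
```

```bash
python3 - <<'E'
from h import *
info()
E
```

```text
t 61.05 pos [ 0.4596 -0.347   0.1039] phi -34.27 downz -1.0000 q [ 1.17  0.35 -0.67  1.78  0.24  1.1  -0.18] F [ 10.3  -6.3 -22.2] grip 0.179
```

>>> jog_arm(targets=[[0,0,0,0.2,0,0,1],[0,0,0,0,0,0,4],[0,0,0,0,0,0,4],[0,0,0,0,0,0,4],[0,0,0,-3,0,0,4],[0,0,0,-5,0,0,4],[0,0,0,-3,-3,0,4],[0,0,0,0,-3,0,4],[0,0,0,0,0,0,4],[0,0,0,0,0,0,4]])

```text
time: 62.3
position: [0.4259, -0.3953, 0.2143]
tool_rot: [0.469, 1.52, -0.467]
ft_force: [0.2, 0.2, 0.5]
grip_width: 0.458
```

```bash
python3 - <<'E'
from h import *
info()
im,d,K,M=shot("wrist","w33")
P=cloud(d,K,M); z=P[...,2]
m=(abs(P[...,0]-.46)<.05)&(abs(P[...,1]+.346)<.05)
k=m&(z>.092)&(z<.13); print("bar z",np.median(z[k]),cv2.minAreaRect((P[k][:,:2]*1000).astype(np.float32)))
c=np.array([.4606,-.3468]); k=m&(z>.08)&(z<.095); n=P[k][:,:2].mean(0)-c; print("nose",k.sum(),np.degrees(np.arctan2(n[1],n[0])))
cv2.imwrite("pics/w33c.png",cv2.resize(im[60:210,210:360,::-1],None,fx=4,fy=4,interpolation=cv2.INTER_CUBIC))
cover("c33")
E
```

```text
t 62.30 pos [ 0.4259 -0.3953  0.2143] phi -34.25 downz -1.0000 q [ 1.28  0.25 -0.67  1.65  0.16  1.3  -0.02] F [0.2 0.2 0.5] grip 0.458
bar z 0.11209711907117306 ((460.5367431640625, -346.8650817871094), (44.94489669799805, 15.715798377990723), 55.687957763671875)
nose 1191 -123.61871587707417
scene 0.16 418 theta 29.74 z at hinge 0.0583
scene -0.175 305 theta 29.61 z at hinge 0.0588
top 0.16 316 theta 29.57 z at hinge 0.0598
top -0.175 313 theta 29.59 z at hinge 0.0605
```

View pics/w33c.png

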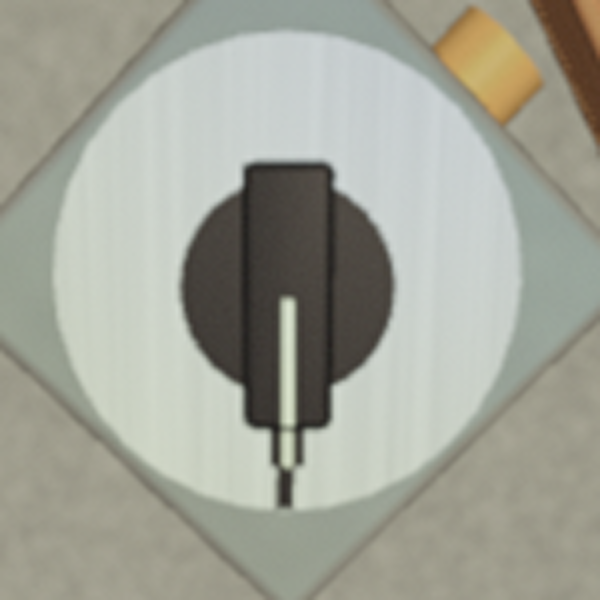

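View pics/c33s.png

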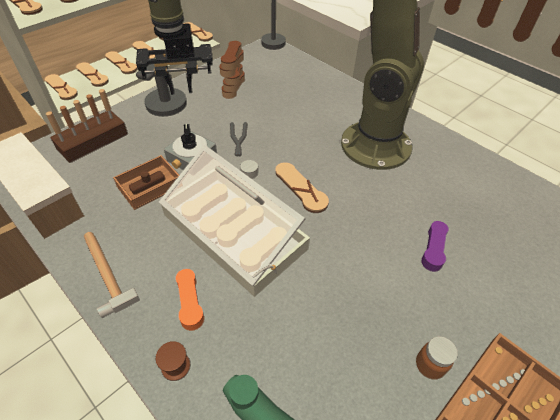

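View pics/c33t.png

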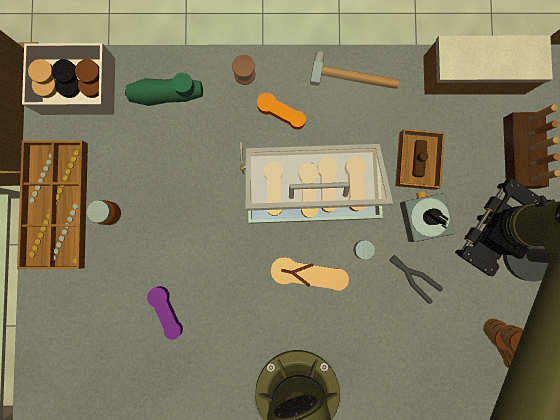

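View pics/c33c.png

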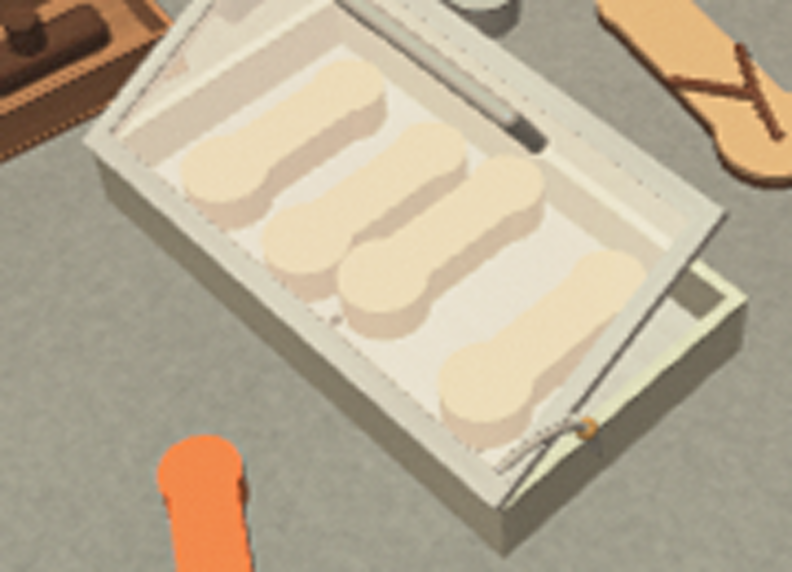

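The zoom shows all four footbeds flat and side by side, with the floor visible around them. The two middle ones, near (370,200) and (440,240), have their toes close together. The cover edge sits at the brass ball, near (587,427). I'm handing in.

```bash
python3 - <<'E'
from h import *
print(close_job())
E
```

```text
the job is handed in; nothing more can be done
None
```

I did every step in the order you gave and handed the job in at about 62 s of the 210 s allowed.

**Last checks**
- **Burnishing block:** it is in the wooden tray.
- **Footbeds:** all four lie on the box floor, leather side up and not stacked.
- **Cover:** it measures 29.6 to 29.7 degrees open in both fixed cameras, unchanged after I let go of the handle.
- **Knob:** I turned it about 113 degrees clockwise while pushed in, and the camera showed the pointer on the tick to about 0.3 degrees. I then pulled it up 14 mm until it hit its stop. In the final picture it is 14.1 mm higher, and the pointer is within about 0.7 degrees of the tick.
- **Other objects:** the remaining things on the bench look unmoved, and the gripper is clear of everything.

**What did not go to plan**
- The upright cover was nudged about 5 degrees further open while I was filling the box. I only noticed when I went to take its handle, and the force readings I saw stayed small.
- One footbed lay too near the brass-ball arc for the gripper to come down on it, so I pushed it about 4 cm aside on the bench first.
- One footbed slid about 2 cm in the box after I had placed it, probably the random knock. Its toe end now almost touches its neighbour's. Both look flat in three camera views, but I could not measure their heights through the clear cover.

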